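# Stack the keyed tin on the warmer and key in its programme

## Task

Stack the loose round tin on the tin of the warming base, its notch over the key so that it sits down flush; set it down gently, do not drop it. Then, and only then, start the warmer on the console: press the long bar key, the square key, the small round key and last the large round key, in that order, one at a time, each fully down and let right up again before the next. Do not press the plus-shaped key, and leave the tin seated and the bottle, crock, tub and bowl standing where they are.

Things in the scene. Friction and masses are not known exactly. Their poses are not given: they have to be found in the camera images.
- warmer: fixed white round warming base, 150 mm across, with an aluminium tin (128 mm across) built on it; origin: centre of underside. The tin's flat shoulder is 60 mm up; on it stand a round boss 100 mm across, 10 mm high, chamfered, and a key rib 12 mm wide, 10 mm high, running out from the boss along the body's own +x to 72 mm from the centre.
- seat (a point): point on the warmer's axis at shoulder height (60 mm up), axes as the warmer's; the loose tin's origin comes here, and its +x along this +x, when it is seated
- tin: loose lidded aluminium tin, 135 mm across, 0.3 to 0.6 kg, upright on the work surface at left or right; origin: centre of underside. Body 36 mm high; under it a hollow 106 mm across, 12 mm deep (3 mm radial play on the boss), so the rim rests on the shoulder. The rim has one notch, 18 mm wide (3 mm play each side of the key), towards the tin's own +x, under the thumb tab.
- tin_handle (a point): centre of the tin's black bar handle, 62 mm above its underside. The bar runs along the tin's x axis: 90 mm long, 14 mm thick (y), from 54 to 70 mm up, on two posts 38 mm either side of the middle; the lid under it is 36 mm up.
- tin_tab (a point): outer end of the small flat thumb tab (18 mm wide) that sticks out of the lid's edge straight above the notch, 76 mm from the tin's axis along its +x, 33.5 mm above its underside
- console: fixed white control console with flat steel top, 160 mm (its x) by 200 mm (its y), 70 mm high, beside the warmer on either side; origin: centre of underside. Five white sprung keys stand in two rows (x = -33, +33 mm) and three columns (y = -62, 0, +62 mm); place (+33, +62) has a dark flat display. Which key is where varies.
- key_bar_top (a point): centre of the top of the long bar key, 50 mm (its y) by 16 mm; 84 mm above the work surface when up, axes as the console's, moves down with the key
- key_bar (a joint): travel of that key in m: 0 up, 0.008 fully down; springs back up. Starts to move at 1.5 N, is fully down at 5 N.
- key_square_top (a point): centre of the top of the square key, 32 by 32 mm; 84 mm above the work surface when up, axes as the console's, moves down with the key
- key_square (a joint): travel of that key in m: 0 up, 0.008 fully down; springs back up. Starts to move at 1.5 N, is fully down at 5 N.
- key_small_top (a point): centre of the top of the small round key, 18 mm across; 84 mm above the work surface when up, axes as the console's, moves down with the key
- key_small (a joint): travel of that key in m: 0 up, 0.008 fully down; springs back up. Starts to move at 1.5 N, is fully down at 5 N.
- key_large_top (a point): centre of the top of the large round key, 38 mm across; 84 mm above the work surface when up, axes as the console's, moves down with the key
- key_large (a joint): travel of that key in m: 0 up, 0.008 fully down; springs back up. Starts to move at 1.5 N, is fully down at 5 N.
- key_cross_top (a point): centre of the top of the plus-shaped key, two crossed bars of 40 by 12 mm; leave it alone; 84 mm above the work surface when up, axes as the console's, moves down with the key
- key_cross (a joint): travel of that key in m: 0 up, 0.008 fully down; springs back up. Starts to move at 1.5 N, is fully down at 5 N.
- oil: bystander: round green glass bottle, 56 mm across, 170 mm tall, upright close beyond the console's far side; origin: centre of underside
- crock: bystander: white round crock 90 mm across and 110 mm tall, with spoons standing out to 260 mm high within 30 mm of its axis; stands on the opposite side from the loose tin; origin: centre of underside
- tub: bystander: square food tub with white lid, 108 by 108 mm, 72 mm tall; origin: centre of underside
- bowl: bystander: steel bowl, 120 mm across, 55 mm tall; origin: centre of underside
Mind the look-alikes: they are no part of the job. What is shaped like the tin but green or yellow is not meant.

How it is judged:
On the way, in this order (a step that is already met when the one before it is completed fails the run):
1. the loose tin is seated flush on the warmer's tin, notch over key, and let go (horizontal distance between tin and seat below 0.006 m and z of tin in the frame of seat between -0.004 and 0.004 m and x of tin_tab in the frame of seat above 0.06 m and angle between the x axis of tin and the x axis of seat, either way round below 0.12 rad and angle between tin's own z axis and vertical below 0.05 rad and contact force between the fingers and tin below 0.1 N and linear speed of tin below 0.03 m/s), for 0.2 s.
2. the long bar key is pressed fully down, alone (value of joint key_bar above 0.006 m and value of joint each of key_square, key_small, key_large, key_cross below 0.0025 m), for 0.03 s.
3. all keys are up again (value of joint each of key_bar, key_square, key_small, key_large, key_cross below 0.0015 m), for 0.03 s.
4. the square key is pressed fully down, alone (value of joint key_square above 0.006 m and value of joint each of key_bar, key_small, key_large, key_cross below 0.0025 m), for 0.03 s.
5. all keys are up again (all of step 3), for 0.03 s.
6. the small round key is pressed fully down, alone (value of joint key_small above 0.006 m and value of joint each of key_bar, key_square, key_large, key_cross below 0.0025 m), for 0.03 s.
7. all keys are up again (all of step 5), for 0.03 s.
8. the large round key is pressed fully down, alone (value of joint key_large above 0.006 m and value of joint each of key_bar, key_square, key_small, key_cross below 0.0025 m), for 0.03 s.
At the end, for the whole second after the job is handed in: Tin at rest and seated: centre within 6 mm, height within 4 mm, its +x within 0.12 rad of the key, tilt under 0.05 rad. All five keys up (under 1.5 mm; fully down means past 6 mm). Bottle, crock, tub and bowl within 30 mm of their starts, tilted under 0.3 rad (all of step 7 and horizontal distance between tin and seat below 0.006 m and z of tin in the frame of seat between -0.004 and 0.004 m and x of tin_tab in the frame of seat above 0.06 m and angle between the x axis of tin and the x axis of seat, either way round below 0.12 rad and angle between tin's own z axis and vertical below 0.05 rad and linear speed of tin below 0.02 m/s and not (distance of oil from where it was at the start of the episode above 0.03 m or angle between oil's own z axis and vertical above 0.3 rad) and not (distance of crock from where it was at the start of the episode above 0.03 m or angle between crock's own z axis and vertical above 0.3 rad) and not (distance of tub from where it was at the start of the episode above 0.03 m or angle between tub's own z axis and vertical above 0.3 rad) and not (distance of bowl from where it was at the start of the episode above 0.03 m or angle between bowl's own z axis and vertical above 0.3 rad)); the robot touches nothing.
It fails at once if a key is pressed while the tin is not seated (value of joint any of key_bar, key_square, key_small, key_large, key_cross above 0.0035 m and not (horizontal distance between tin and seat below 0.006 m and z of tin in the frame of seat between -0.004 and 0.004 m and x of tin_tab in the frame of seat above 0.06 m and angle between the x axis of tin and the x axis of seat, either way round below 0.12 rad and angle between tin's own z axis and vertical below 0.05 rad)).
It fails at once if the plus-shaped key is pressed (value of joint key_cross above 0.0035 m).
It fails at once if two keys are pressed at once (value of joint each of key_bar, key_square above 0.0035 m or value of joint each of key_bar, key_small above 0.0035 m or value of joint each of key_bar, key_large above 0.0035 m or value of joint each of key_square, key_small above 0.0035 m or value of joint each of key_square, key_large above 0.0035 m or value of joint each of key_small, key_large above 0.0035 m).
It fails at once if the tin is dropped or slammed onto the warmer (over 0.45 m/s within 30 mm above its seat) (horizontal distance between tin and seat below 0.03 m and z of tin in the frame of seat below 0.03 m and linear speed of tin above 0.45 m/s).
It fails at once if a bystander is knocked over or pushed more than 30 mm ((distance of oil from where it was at the start of the episode above 0.03 m or angle between oil's own z axis and vertical above 0.3 rad) or (distance of crock from where it was at the start of the episode above 0.03 m or angle between crock's own z axis and vertical above 0.3 rad) or (distance of tub from where it was at the start of the episode above 0.03 m or angle between tub's own z axis and vertical above 0.3 rad) or (distance of bowl from where it was at the start of the episode above 0.03 m or angle between bowl's own z axis and vertical above 0.3 rad)).
It also fails if it takes over 62 s, if anything falls off the work surface, if the arm or the gripper's body presses on something with over 40 N, if the wrist force passes 120 N, or if a joint passes its speed limit or range.

## Robot

A 6-joint arm with a two-finger parallel gripper is mounted at the origin on the work surface. World frame = base frame: x ahead of the robot, y to its left, z up, the work surface at z = 0. Lengths are in m, angles in rad, forces in N, time in s.
With the tool pointing down it reaches from about 0.25 to 0.725 m from the base axis. Payload 4 kg.
Tool frame: the origin (TCP) lies at the very end of the fingers, on their centre line; the grasp point (between the pads) lies 19 mm behind it; y points along the fingers, z is the direction in which the jaws open and shut, and the axes are right-handed (so a half turn about y gives the same grasp; the last joint's range is limited). The gripper opens to 85 mm and grips with 20 to 120 N. Pads are 22 mm wide; open, the fingers measure 114 mm over their backs; the gripper's body (76 mm by 85 mm) begins 54 mm behind the grasp point. The pads swing forward as they close: fully open they stand 13 mm farther back than shut.
Start: joints at [-1.346, 0.241, 0.005, 1.335, 0, 1.571], TCP at [0.111, -0.487, 0.231] pointing down, gripper open.
Joint ranges: [-2.72, 2.72], [-1.05, 1.87], [-1.09, 1.28], [-1.99, 2.15], [-1.42, 1.44], [-3.14, 3.14]. Speed limits (rad/s): [2.79, 2.79, 3.14, 3.14, 3.14, 3.14].

## Interface

Orientations are given as a unit quaternion [x, y, z, w].
In Python, from workcell import bot gives the robot as it stands. The module is installed in compiled form; this text tells all that it offers.
- The arm moves only by the tool move_arm, never from a script. Its argument "increments" is a list of rows, each an object with "grip": the closure, from 0 (fully open) to 1 (shut); "linear": the shift along the tool's x, y, z scaled (see below), a list of three; "twist": the turn about the tool's y scaled (see below). A call has exactly 5 rows; each row shifts and turns the pose as measured when the row begins, along the tool's axes as they then stand; what a row does not reach is not made up. The controller multiplies each number of a shift by 0.2 m and each number of a turn by 2 rad. A row lasts 1/10 s, in which the tool goes at most 50 mm and 8.59 degrees, less where a joint would pass 70% of its speed; a pose out of reach is approached as far as the arm can. A call with a number of a shift or a turn outside -1 to 1 is refused whole. A call with a gripper value outside its range is refused whole. The fingers move at their own pace and stop on an object; the grip force is fixed at half the most. Time passes only in rows, so rows that do not move let the fingers close, or fill a call up. It gives the time, the measured TCP pose, the force and the opening at its end, in the units of the state.
- bot.get_obs(): the state, without advancing time (a new reading comes with each control period).
- bot.camera(name): name is "scene" or "top"; returns (picture, depth): 420x560x3 uint8, blue, green, red; 420x560 float32, m along the optical axis (not along the pixel's ray), 0 where there is no reading.
- bot.camera_params(name): a dict with "camera_matrix" (3x3 intrinsics, pixels), "dist" ([k1, k2, p1, p2, k3] as OpenCV has them; the pictures are not rectified), "rvec" (rotation vector, rad) and "tvec" (3), from world to camera coordinates, as OpenCV has them. Camera axes: x right, y down, z forward; pixel columns grow to the right and rows downward; lengths in m; the calibration is good to about 2 mm. A picture is of the moment at which its call begins. camera_params takes no time and is no camera call.
- bot.job_done(): hands the job in, once; it reports no verdict.
The state is a dict: "clock": time; "joint_pos": joint angles; "joint_vel": joint speeds; "tau": joint torques, N m; "eef_pos": TCP position; "tool_rot": TCP orientation; "ft_force": force on the tool from outside, world axes, zero at the start; "ft_torque": the same for the moment, N m; "grip_width": finger opening in m.
Only numpy, scipy, OpenCV 4.12 (cv2) and the standard library are available. Lean on these libraries where they do the work, as an engineer would, in place of code of your own. Each camera call takes 0.05 s, during which the arm holds its last target. There are 200 camera calls.

## Working session

There is one attempt and no reset: what is moved stays moved. The work goes in short steps, Python scripts to look and compute and a tool call to move; the robot and the scene stay as the last step left them, time stands still between calls to the robot, and variables do not carry over. Pictures are saved under pics/ and viewed, about 8 in all and at most 12, crops included, and the job is handed in when it is done.

Besides the shell and the picture viewer there is one more tool, called after "Request:" in YAML: its name, and indented under it one key for each argument. move_arm: Moves the arm, as the interface text tells. Its arguments: {"type":"object","properties":{"increments":{"type":"array"}},"required":["increments"]}

```bash
mkdir -p pics; cat > h.py <<'E'
import numpy as np, cv2
from workcell import bot
from scipy.spatial.transform import Rotation as R
def cam(n):
    p=bot.camera_params(n); im,d=bot.camera(n)
    return im,d,p
def pts(d,p):
    K=np.array(p["camera_matrix"]);h,w=d.shape
    uv=np.stack(np.meshgrid(np.arange(w),np.arange(h)),-1).reshape(-1,1,2).astype(np.float64)
    n=cv2.undistortPoints(uv,K,np.array(p["dist"])).reshape(h,w,2)
    c=np.dstack([n*d[...,None],d]); Rm=cv2.Rodrigues(np.array(p["rvec"]))[0]
    return (c-np.array(p["tvec"]).reshape(3))@Rm
def ray(uv,p,z):
    K=np.array(p["camera_matrix"])
    n=cv2.undistortPoints(np.array(uv,float).reshape(-1,1,2),K,np.array(p["dist"])).reshape(-1,2)
    Rm=cv2.Rodrigues(np.array(p["rvec"]))[0];t=np.array(p["tvec"]).reshape(3)
    o=-Rm.T@t; v=np.c_[n,np.ones(len(n))]@Rm
    return o+v*((z-o[2])/v[:,2])[:,None]
E
python3 - <<'E'
from h import *
for n in("top","scene"):
    im,d,p=cam(n); cv2.imwrite(f"pics/{n}1.png",im); np.savez(f"{n}1.npz",im=im,d=d)
    Rm=cv2.Rodrigues(np.array(p["rvec"]))[0]; print(n,-Rm.T@np.array(p["tvec"]).reshape(3),Rm[2],p["camera_matrix"])
o=bot.get_obs(); print(o); print(R.from_quat(o["tool_rot"]).as_matrix())
E
```

```text
top [0.42377861 0.08302326 1.57700867] [ 0.07143301 -0.00686985 -0.99742174] [[545.45156277   0.         281.8594616 ]
 [  0.         545.45156277 202.73181929]
 [  0.           0.           1.        ]]
scene [ 1.34924998 -0.34188653  0.77394145] [-0.70006183  0.38701072 -0.60011344] [[440.57408344   0.         287.00294862]
 [  0.         440.57408344 203.97849603]
 [  0.           0.           1.        ]]
{'clock': 0.1, 'joint_pos': array([-1.34598570e+00,  2.41369478e-01,  3.86707960e-03,  1.33521869e+00,
       -4.28709847e-06,  1.57079713e+00]), 'joint_vel': array([ 1.94014332e-04, -3.62918832e-05,  2.56166979e-03,  7.94107650e-06,
       -8.03173317e-04, -1.11927251e-04]), 'tau': array([ 3.30853281e-04, -3.73138082e+01,  2.53010309e+01,  1.08891007e-02,
        1.14175648e-04, -3.41093447e-06]), 'eef_pos': array([ 0.11133262, -0.48686314,  0.23048919]), 'tool_rot': array([-0.07939281,  0.7033201 , -0.70196802,  0.07923713]), 'ft_force': array([-0.06577488, -0.27659321, -0.52927521]), 'ft_torque': array([ 0.01350103, -0.02314407,  0.01607395]), 'grip_width': 0.08569794476928169}
[[-9.74836519e-01 -4.33250961e-04  2.22920556e-01]
 [-2.22920977e-01  1.87537410e-03 -9.74834715e-01]
 [ 4.28864048e-06 -9.99998148e-01 -1.92476388e-03]]
```

View pics/top1.png

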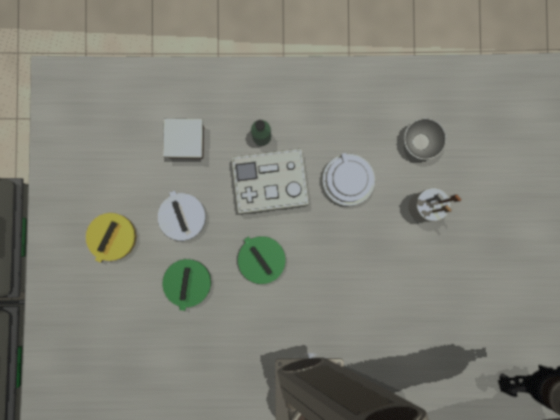

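View pics/scene1.png

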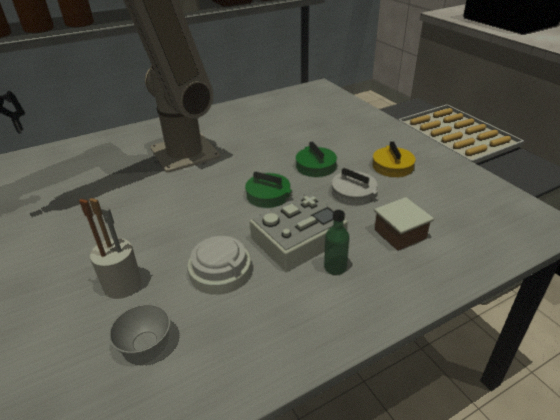

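The top view shows the loose white tin at (182,217) with its tab near (173,194), and the console at (270,182). The warmer is at (349,180) with its key rib near (341,158), the bottle at (261,132), the crock at (433,205), the tub at (183,139) and the bowl at (424,140). Next I'll measure these.

```bash
python3 - <<'E'
from h import *
D=np.load("top1.npz");im,d=D["im"],D["d"];p=bot.camera_params("top");P=pts(d,p)
def reg(c,r):
    m=np.zeros(d.shape,np.uint8);cv2.circle(m,c,r,255,-1);return m>0
def circ(m,z):
    c,_=cv2.findContours(m.astype(np.uint8),0,cv2.CHAIN_APPROX_NONE);c=max(c,key=cv2.contourArea)
    q=ray(c.reshape(-1,2),p,z)[:,:2].astype(np.float32);(x,y),r=cv2.minEnclosingCircle(q)
    A=np.c_[2*q,np.ones(len(q))];s=np.linalg.lstsq(A,(q**2).sum(1),rcond=None)[0]
    return s[:2],np.sqrt(s[2]+s[0]**2+s[1]**2),r
hsv=cv2.cvtColor(im,cv2.COLOR_BGR2HSV);Z=P[...,2]
print("table z",np.median(Z[300:340,100:200]))
# tin
m=reg((182,217),32); print("tin z pct",np.percentile(Z[m&(Z>.015)],[5,25,50,75,95,99]))
body=m&(Z>.02); body=cv2.morphologyEx(body.astype(np.uint8),cv2.MORPH_OPEN,np.ones((11,11)));print("tin circ",circ(body,.034))
h=reg((181,217),22)&(hsv[...,2]<90); q=ray(np.argwhere(h)[:,::-1],p,.07)[:,:2];c=q.mean(0);w,V=np.linalg.eigh(np.cov(q.T))
print("handle",c,len(q),np.sqrt(w*12),V[:,1],np.rad2deg(np.arctan2(V[1,1],V[0,1])), "z",np.median(Z[h]))
# warmer
m=reg((349,180),36); print("warm z",np.percentile(Z[m],[10,30,50,70,90,97]))
w=m&(Z>.052);print("shoulder",w.sum(),circ(cv2.morphologyEx(w.astype(np.uint8),cv2.MORPH_OPEN,np.ones((11,11))),.06))
b=m&(Z>.065);print("boss",b.sum(),circ(cv2.morphologyEx(b.astype(np.uint8),cv2.MORPH_OPEN,np.ones((9,9))),.069))
# console
m=np.zeros(d.shape,np.uint8);m[140:222,222:316]=1
t=(m>0)&(Z>.055)&(Z<.1); c,_=cv2.findContours(t.astype(np.uint8),0,2);c=max(c,key=cv2.contourArea)
q=ray(c.reshape(-1,2),p,.07)[:,:2].astype(np.float32);print("console",cv2.minAreaRect(q), np.median(Z[t]))
for n,u in dict(oil=(261,132),tub=(183,139),bowl=(424,140),crock=(433,205)).items(): print(n,ray([u],p,.06)[0][:2])
print("tab",ray([(173,194)],p,.034)[0],"rib",ray([(341,158)],p,.07)[0])
a=cv2.resize(im[135:235,225:385],None,fx=5,fy=5,interpolation=cv2.INTER_CUBIC);cv2.imwrite("pics/crop1.png",a)
a=cv2.resize(im[180:250,150:215],None,fx=6,fy=6,interpolation=cv2.INTER_CUBIC);cv2.imwrite("pics/crop2.png",a)
E
```

```text
table z -0.0004354159018710124
tin z pct [0.02991048 0.0335853  0.03610159 0.03889317 0.06918218 0.07475214]
tin circ (array([0.49913124, 0.35824744]), np.float64(0.06554120659460069), 0.06949906796216965)
handle [0.49663475 0.3558195 ] 138 [0.01233288 0.08653085] [-0.93636611 -0.35102494] -159.44998187241978 z 0.06887399555850271
warm z [-0.00296738  0.00146774  0.03308614  0.06198743  0.07054639  0.07376371]
shoulder 1685 (array([ 0.60122299, -0.11495127]), np.float64(0.06188803748612615), 0.0656728520989418)Traceback (most recent call last):
  File "<stdin>", line 20, in <module>
  File "<stdin>", line 6, in circ
ValueError: max() iterable argument is empty
```

```bash
python3 - <<'E'
from h import *
D=np.load("top1.npz");im,d=D["im"],D["d"];p=bot.camera_params("top");P=pts(d,p)
S=np.load("scene1.npz");ps=bot.camera_params("scene");PS=pts(S["d"],ps)
for nm,Q in(("top",P),("scene",PS)):
    Zf=cv2.medianBlur(Q[...,2].astype(np.float32),3);X,Y=Q[...,0],Q[...,1]
    r=np.hypot(X-.601,Y+.115)
    def fit(sel):
        q=np.c_[X[sel],Y[sel]];return q
    rib=(r>.055)&(r<.073)&(Zf>.066)&(Zf<.08);q=fit(rib);print(nm,"rib",rib.sum(),q.mean(0) if len(q) else 0)
    t=(X>.5)&(X<.75)&(Y>-.02)&(Y<.24)&(Zf>.055)&(Zf<.1);c=cv2.minAreaRect(fit(t).astype(np.float32));print("console",c,np.median(Zf[t]))
    b=(np.hypot(X-.499,Y-.358)<.05)&(Zf>.055)&(Zf<.085);q=fit(b);w,V=np.linalg.eigh(np.cov(q.T));print("handle",b.sum(),q.mean(0),np.median(Zf[b]),np.rad2deg(np.arctan2(*V[::-1,1])))
    tn=(np.hypot(X-.499,Y-.358)<.09)&(Zf>.028)&(Zf<.042);c=cv2.minEnclosingCircle(fit(tn).astype(np.float32));print("tin",c,np.median(Zf[tn]))
    far=tn&(np.hypot(X-.499,Y-.358)>.0705);print("tab",far.sum(),fit(far).mean(0) if far.any() else 0)
    sh=(r<.09)&(Zf>.05)&(Zf<.08);q=fit(sh);print("warm",q.mean(0),cv2.minEnclosingCircle(q.astype(np.float32)), np.median(Zf[(r<.04)]))
for n,u in dict(oil=(261,132),tub=(183,139),bowl=(424,140),crock=(433,205)).items(): print(n,ray([u],p,.06)[0][:2])
print("tab",ray([(173,194)],p,.034)[0],"rib",ray([(341,158)],p,.07)[0])
a=cv2.resize(im[140:225,225:385],None,fx=5,fy=5,interpolation=cv2.INTER_CUBIC);b=cv2.resize(S["im"][170:300,180:390],None,fx=3.8,fy=3.8,interpolation=cv2.INTER_CUBIC)
cv2.imwrite("pics/crop1.png",a);cv2.imwrite("pics/crop2.png",b)
E
```

```text
top rib 22 [ 0.66192589 -0.10006632]
console ((0.6317535638809204, 0.11125646531581879), (0.2330845296382904, 0.20031100511550903), 6.635219573974609) 0.06982794
handle 178 [0.49833788 0.35680966] 0.068325795 -160.06329541708723
tin ((0.5025229454040527, 0.359331339597702), 0.07092125713825226) 0.035474032
tab 10 [0.56723426 0.3833277 ]
warm [ 0.60036777 -0.11583848] ((0.6048153042793274, -0.11643511801958084), 0.06821151077747345) 0.06974798
scene rib 34 [ 0.66321303 -0.10334341]
console ((0.6352022290229797, 0.1092682033777237), (0.23698174953460693, 0.20277608931064606), 6.177052974700928) 0.07097079
handle 183 [0.5029137  0.35633145] 0.06698904 -159.46059039792073
tin ((0.5035607218742371, 0.35895803570747375), 0.0717587098479271) 0.036565587
tab 13 [0.56459398 0.38679941]
warm [ 0.61249604 -0.1220618 ] ((0.604444682598114, -0.11593697220087051), 0.06951253861188889) 0.06915662
oil [0.73211878 0.12978705]
tub [0.71320007 0.34816295]
bowl [ 0.70600654 -0.32697637]
crock [ 0.52331115 -0.3474501 ]
tab [0.56109528 0.38016037 0.034     ] rib [ 0.65551175 -0.09295644  0.07      ]
```

View pics/crop1.png

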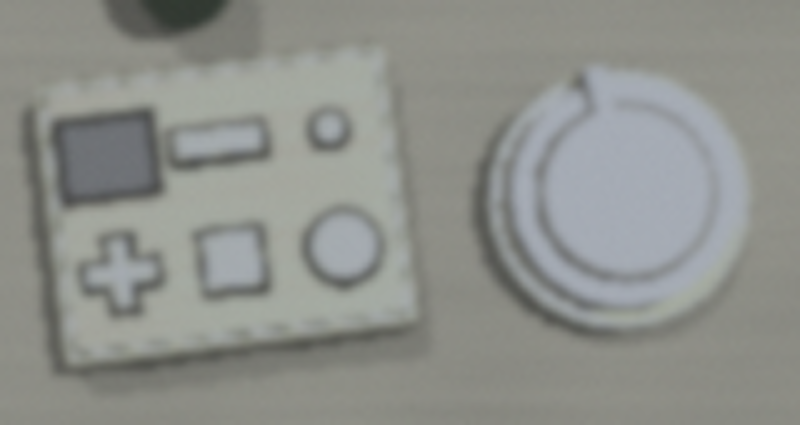

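View pics/crop2.png

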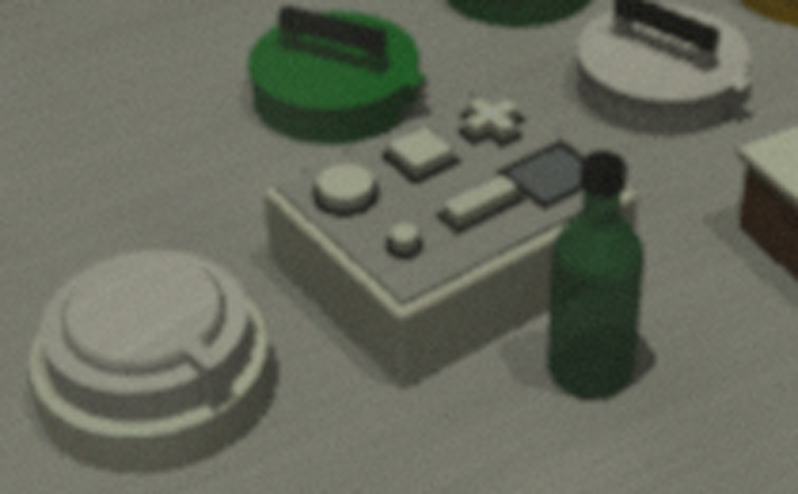

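The crops show the keys at these crop pixels: bar (219,141), square (233,259), small (328,129), large (343,246) and plus (121,272). The boss centre is near (629,191), with the rib pointing up and slightly left. I'll plan the first transit and compute the key positions in the same script.

```bash
cat > plan.py <<'E'
import sys,json
from h import *
def plan(x,y,z,yawdeg,step=.05,grip=0,nd=2,maxrows=60,lin=True):
    o=bot.get_obs();pos=o["eef_pos"].copy();M=R.from_quat(o["tool_rot"]).as_matrix();tz=M[:,2];yaw=np.arctan2(tz[1],tz[0])
    tgt=np.array([x,y,z]);yt=np.deg2rad(yawdeg); dy=(yt-yaw) 
    if dy< -np.pi: dy+=2*np.pi
    if dy> np.pi and dy<6: pass
    n=int(max(np.ceil(np.linalg.norm(tgt-pos)/step),np.ceil(abs(dy)/.149),1)); n=-(-n//5)*5
    print("now",pos.round(4),np.rad2deg(yaw).round(2),"F",o["ft_force"].round(2),"t",round(o["clock"],2),"rows",n)
    for i in range(n):
        f=n-i; s=(tgt-pos)/f; a=(yt-yaw if abs(yt-yaw)<6 else 0)/f
        tzv=np.array([np.cos(yaw),np.sin(yaw),0]);ty=np.array([0,0,-1.]);tx=np.cross(ty,tzv)
        l=np.round(np.array([tx@s,ty@s,tzv@s])/.2,nd);tw=round(-a/2,3)
        pos=pos+.2*(l[0]*tx+l[1]*ty+l[2]*tzv);yaw+=-2*tw
        print(json.dumps({"grip":grip,"linear":[float(v)+0. for v in l],"twist":tw}),end=",\n" if i%5!=4 else "\n--\n")
    print("end",pos.round(4),np.rad2deg(yaw).round(2))
if __name__=="__main__":
    a=[float(v) for v in sys.argv[1:]];plan(*a[:4],step=a[4] if len(a)>4 else .05,grip=a[5] if len(a)>5 else 0,nd=int(a[6]) if len(a)>6 else 2)
E
python3 plan.py .495 .355 .15 110.2 .042; python3 - <<'E'
from h import *
p=bot.camera_params("top");ps=bot.camera_params("scene")
f=lambda u,s,o:(np.array(u)+.5)/s-.5+np.array(o)
T=dict(bar=(219,141),square=(233,259),small=(328,129),large=(343,246),cross=(121,272))
S=dict(bar=(478,201),square=(422,152),small=(404,236),large=(346,187),cross=(493,118))
for k in T: print(k,ray([f(T[k],5,(225,140))],p,.084)[0].round(4),ray([f(S[k],3.8,(180,170))],ps,.084)[0].round(4))
print("boss",ray([f((629,191),5,(225,140))],p,.07)[0].round(4),ray([f((143,313),3.8,(180,170))],ps,.07)[0].round(4))
print("rib left edge",ray([f((597,110),5,(225,140)),f((587,68),5,(225,140))],p,.07).round(4))
E
```

```text
now [ 0.1113 -0.4869  0.2305] -77.12 F [-0.07 -0.28 -0.53] t 0.1 rows 25
{"grip": 0, "linear": [-0.11, 0.02, -0.15], "twist": -0.065},
{"grip": 0, "linear": [-0.13, 0.02, -0.13], "twist": -0.065},
{"grip": 0, "linear": [-0.15, 0.02, -0.11], "twist": -0.065},
{"grip": 0, "linear": [-0.16, 0.02, -0.09], "twist": -0.065},
{"grip": 0, "linear": [-0.17, 0.02, -0.07], "twist": -0.065}
--
{"grip": 0, "linear": [-0.18, 0.02, -0.05], "twist": -0.065},
{"grip": 0, "linear": [-0.18, 0.01, -0.03], "twist": -0.066},
{"grip": 0, "linear": [-0.19, 0.02, 0.0], "twist": -0.065},
{"grip": 0, "linear": [-0.18, 0.01, 0.02], "twist": -0.066},
{"grip": 0, "linear": [-0.18, 0.02, 0.05], "twist": -0.065}
--
{"grip": 0, "linear": [-0.17, 0.01, 0.07], "twist": -0.066},
{"grip": 0, "linear": [-0.16, 0.02, 0.09], "twist": -0.065},
{"grip": 0, "linear": [-0.15, 0.01, 0.11], "twist": -0.066},
{"grip": 0, "linear": [-0.13, 0.02, 0.13], "twist": -0.065},
{"grip": 0, "linear": [-0.11, 0.01, 0.15], "twist": -0.066}
--
{"grip": 0, "linear": [-0.09, 0.02, 0.16], "twist": -0.065},
{"grip": 0, "linear": [-0.07, 0.01, 0.1
[... 225 characters left out ...]
: [0.02, 0.01, 0.18], "twist": -0.066},
{"grip": 0, "linear": [0.05, 0.02, 0.18], "twist": -0.065},
{"grip": 0, "linear": [0.07, 0.01, 0.17], "twist": -0.066},
{"grip": 0, "linear": [0.09, 0.02, 0.16], "twist": -0.065},
{"grip": 0, "linear": [0.11, 0.01, 0.15], "twist": -0.066}
--
end [0.4951 0.354  0.1505] 110.24
bar [0.6275 0.1091 0.084 ] [0.6341 0.1042 0.084 ]
square [0.5621 0.1018 0.084 ] [0.5703 0.0992 0.084 ]
small [0.6337 0.049  0.084 ] [0.6398 0.0457 0.084 ]
large [0.5689 0.0413 0.084 ] [0.5771 0.0374 0.084 ]
cross [0.5553 0.1633 0.084 ] [0.5622 0.1607 0.084 ]
boss [ 0.5999 -0.1183  0.07  ] [ 0.6062 -0.1198  0.07  ]
rib left edge [[ 0.6454 -0.1012  0.07  ]
 [ 0.669  -0.0959  0.07  ]]
```

Request:
move_arm:
  increments:
    - {"grip":0,"linear":[-0.11,0.02,-0.15],"twist":-0.065}
    - {"grip":0,"linear":[-0.13,0.02,-0.13],"twist":-0.065}
    - {"grip":0,"linear":[-0.15,0.02,-0.11],"twist":-0.065}
    - {"grip":0,"linear":[-0.16,0.02,-0.09],"twist":-0.065}
    - {"grip":0,"linear":[-0.17,0.02,-0.07],"twist":-0.065}

```text
clock: 0.6
eef_pos: [0.188, -0.3163, 0.2072]
tool_rot: [-0.305, 0.64, -0.636, 0.305]
ft_force: [0.1, -1.2, -0.2]
grip_width: 0.0853
```

Request:
move_arm:
  increments:
    - {"grip":0,"linear":[-0.18,0.02,-0.05],"twist":-0.065}
    - {"grip":0,"linear":[-0.18,0.01,-0.03],"twist":-0.066}
    - {"grip":0,"linear":[-0.19,0.02,0.0],"twist":-0.065}
    - {"grip":0,"linear":[-0.18,0.01,0.02],"twist":-0.066}
    - {"grip":0,"linear":[-0.18,0.02,0.05],"twist":-0.065}

```text
clock: 1.1
eef_pos: [0.2597, -0.1372, 0.19]
tool_rot: [-0.499, 0.502, -0.498, 0.501]
ft_force: [0.7, 1.0, -0.8]
grip_width: 0.0855
```

```bash
python3 plan.py .495 .355 .15 110.2 .042
```

```text
now [ 0.2597 -0.1372  0.19  ] -0.03 F [ 0.71  1.   -0.78] t 1.1 rows 15
{"grip": 0, "linear": [-0.16, 0.01, 0.08], "twist": -0.064},
{"grip": 0, "linear": [-0.15, 0.01, 0.1], "twist": -0.064},
{"grip": 0, "linear": [-0.14, 0.01, 0.12], "twist": -0.064},
{"grip": 0, "linear": [-0.12, 0.01, 0.13], "twist": -0.064},
{"grip": 0, "linear": [-0.11, 0.01, 0.15], "twist": -0.064}
--
{"grip": 0, "linear": [-0.09, 0.02, 0.16], "twist": -0.064},
{"grip": 0, "linear": [-0.06, 0.01, 0.17], "twist": -0.064},
{"grip": 0, "linear": [-0.04, 0.02, 0.18], "twist": -0.064},
{"grip": 0, "linear": [-0.02, 0.01, 0.18], "twist": -0.064},
{"grip": 0, "linear": [0.0, 0.02, 0.18], "twist": -0.064}
--
{"grip": 0, "linear": [0.03, 0.01, 0.18], "twist": -0.064},
{"grip": 0, "linear": [0.05, 0.02, 0.18], "twist": -0.064},
{"grip": 0, "linear": [0.07, 0.01, 0.17], "twist": -0.065},
{"grip": 0, "linear": [0.1, 0.02, 0.15], "twist": -0.064},
{"grip": 0, "linear": [0.11, 0.01, 0.14], "twist": -0.065}
--
end [0.495  0.3547 0.15  ] 110.21
```

Tracking is good.

Request:
move_arm:
  increments:
    - {"grip":0,"linear":[-0.16,0.01,0.08],"twist":-0.064}
    - {"grip":0,"linear":[-0.15,0.01,0.1],"twist":-0.064}
    - {"grip":0,"linear":[-0.14,0.01,0.12],"twist":-0.064}
    - {"grip":0,"linear":[-0.12,0.01,0.13],"twist":-0.064}
    - {"grip":0,"linear":[-0.11,0.01,0.15],"twist":-0.064}

```text
clock: 1.6
eef_pos: [0.3366, 0.0348, 0.1798]
tool_rot: [-0.635, 0.31, -0.307, 0.638]
ft_force: [0.8, 0.4, -0.5]
grip_width: 0.0855
```

Request:
move_arm:
  increments:
    - {"grip":0,"linear":[-0.09,0.02,0.16],"twist":-0.064}
    - {"grip":0,"linear":[-0.06,0.01,0.17],"twist":-0.064}
    - {"grip":0,"linear":[-0.04,0.02,0.18],"twist":-0.064}
    - {"grip":0,"linear":[-0.02,0.01,0.18],"twist":-0.064}
    - {"grip":0,"linear":[0.0,0.02,0.18],"twist":-0.064}

```text
clock: 2.1
eef_pos: [0.4077, 0.2104, 0.1627]
tool_rot: [-0.701, 0.083, -0.081, 0.704]
ft_force: [1.4, 0.5, 0.3]
grip_width: 0.0855
```

Request:
move_arm:
  increments:
    - {"grip":0,"linear":[0.03,0.01,0.18],"twist":-0.064}
    - {"grip":0,"linear":[0.05,0.02,0.18],"twist":-0.064}
    - {"grip":0,"linear":[0.07,0.01,0.17],"twist":-0.065}
    - {"grip":0,"linear":[0.1,0.02,0.15],"twist":-0.064}
    - {"grip":0,"linear":[0.11,0.01,0.14],"twist":-0.065}

```text
clock: 2.6
eef_pos: [0.4752, 0.3864, 0.1447]
tool_rot: [-0.69, -0.152, 0.157, 0.69]
ft_force: [0.4, -0.2, 0.4]
grip_width: 0.0852
```

```bash
python3 - <<'E'
from h import *
im,d,p=cam("scene");cv2.imwrite("pics/s2.png",cv2.resize(im[60:230,270:450],None,fx=3.3,fy=3.3,interpolation=cv2.INTER_CUBIC))
o=bot.get_obs();t=o["eef_pos"];print(cv2.projectPoints(np.array([t]),np.array(p["rvec"]),np.array(p["tvec"]),np.array(p["camera_matrix"]),np.array(p["dist"]))[0])
E
python3 plan.py .500 .357 .09 110.2 .042 0 3
```

```text
[[[361.90207919 144.44459597]]]
now [0.4767 0.3919 0.1435] 115.64 F [5.07 4.93 1.15] t 2.65 rows 5
{"grip": 0.0, "linear": [0.006, 0.053, -0.042], "twist": 0.009},
{"grip": 0.0, "linear": [0.007, 0.054, -0.041], "twist": 0.01},
{"grip": 0.0, "linear": [0.007, 0.053, -0.041], "twist": 0.009},
{"grip": 0.0, "linear": [0.008, 0.054, -0.041], "twist": 0.01},
{"grip": 0.0, "linear": [0.009, 0.053, -0.041], "twist": 0.009}
--
end [0.4999 0.357  0.0901] 110.25
```

View pics/s2.png

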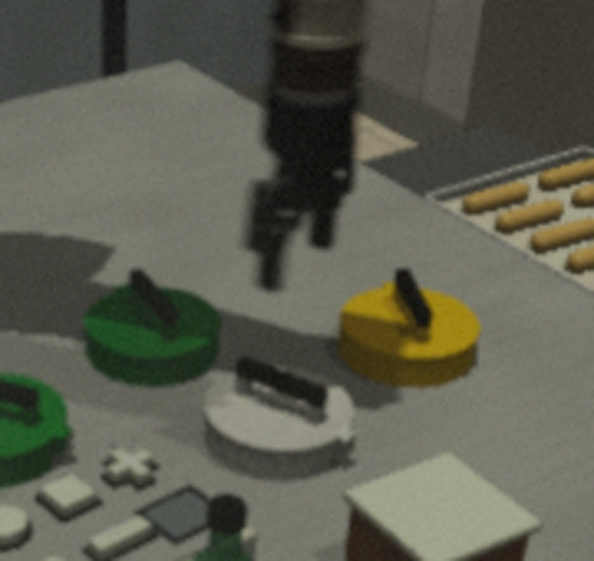

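The fingers are above the white tin, with tips at crop (270,287) and (322,245) and the handle at (282,380). The commands run slightly long at the end of a move, so I'll end moves with settling rows.

Request:
move_arm:
  increments:
    - {"grip":0,"linear":[0.006,0.05,-0.042],"twist":0.009}
    - {"grip":0,"linear":[0.007,0.05,-0.041],"twist":0.01}
    - {"grip":0,"linear":[0.007,0.053,-0.041],"twist":0.009}
    - {"grip":0,"linear":[0.008,0.04,-0.041],"twist":0.01}
    - {"grip":0,"linear":[0.004,0.01,-0.02],"twist":0.005}

```text
clock: 3.15
eef_pos: [0.4963, 0.3559, 0.0961]
tool_rot: [-0.696, -0.12, 0.128, 0.697]
ft_force: [0.1, 0.8, 0.6]
grip_width: 0.0855
```

```bash
python3 plan.py .500 .357 .047 110.2 .042 0 3
```

```text
now [0.4963 0.3559 0.0961] 110.19 F [0.15 0.76 0.59] t 3.15 rows 5
{"grip": 0.0, "linear": [0.004, 0.049, 0.0], "twist": -0.0},
{"grip": 0.0, "linear": [0.004, 0.049, 0.0], "twist": -0.0},
{"grip": 0.0, "linear": [0.004, 0.049, 0.0], "twist": -0.0},
{"grip": 0.0, "linear": [0.004, 0.049, -0.001], "twist": -0.0},
{"grip": 0.0, "linear": [0.003, 0.05, 0.0], "twist": -0.0}
--
end [0.4999 0.357  0.0469] 110.19
```

Request:
move_arm:
  increments:
    - {"grip":0,"linear":[0.004,0.055,0],"twist":0}
    - {"grip":0,"linear":[0.004,0.055,0],"twist":0}
    - {"grip":0,"linear":[0.004,0.055,0],"twist":0}
    - {"grip":0,"linear":[0.004,0.045,0],"twist":0}
    - {"grip":0,"linear":[0.003,0.02,0],"twist":0}

```text
clock: 3.65
eef_pos: [0.5003, 0.3551, 0.0474]
tool_rot: [-0.696, -0.119, 0.126, 0.697]
ft_force: [-0.4, 0.0, -0.3]
grip_width: 0.085
```

Request:
move_arm:
  increments:
    - {"grip":0.3,"linear":[0,0.01,0],"twist":0}
    - {"grip":1,"linear":[0,0,0],"twist":0}
    - {"grip":1,"linear":[0,0,0],"twist":0}
    - {"grip":1,"linear":[0,0,0],"twist":0}
    - {"grip":1,"linear":[0,0,0],"twist":0}

```text
clock: 4.15
eef_pos: [0.5001, 0.3567, 0.0453]
tool_rot: [-0.695, -0.12, 0.127, 0.697]
ft_force: [-4.5, -3.0, 9.9]
grip_width: 0.0133
```

Gripped, with the opening at 13.3 mm. Now I'll lift.

Request:
move_arm:
  increments:
    - {"grip":1,"linear":[0,-0.02,0],"twist":0}
    - {"grip":1,"linear":[0,-0.06,0],"twist":0}
    - {"grip":1,"linear":[0,-0.12,0],"twist":0}
    - {"grip":1,"linear":[0,-0.15,0],"twist":0}
    - {"grip":1,"linear":[0,-0.15,0],"twist":0}

```text
clock: 4.65
eef_pos: [0.496, 0.3526, 0.142]
tool_rot: [0.698, 0.114, -0.132, -0.694]
ft_force: [-0.1, 0.7, -4.2]
grip_width: 0.0128
```

Request:
move_arm:
  increments:
    - {"grip":1,"linear":[0,-0.12,0],"twist":0}
    - {"grip":1,"linear":[0,-0.06,0],"twist":0}
    - {"grip":1,"linear":[0,0,0],"twist":0}
    - {"grip":1,"linear":[0,0,0],"twist":0}
    - {"grip":1,"linear":[0,0,0],"twist":0}

```text
clock: 5.15
eef_pos: [0.4981, 0.3532, 0.1857]
tool_rot: [0.697, 0.116, -0.13, -0.695]
ft_force: [-0.3, 0.1, -4.5]
grip_width: 0.0126
```

```bash
python3 plan.py .59 -.118 .19 103 .035 1 2
```

```text
now [0.4981 0.3532 0.1857] 110.02 F [-0.3   0.11 -4.46] t 5.15 rows 15
{"grip": 1.0, "linear": [-0.02, 0.0, -0.16], "twist": 0.004},
{"grip": 1.0, "linear": [-0.02, 0.0, -0.16], "twist": 0.004},
{"grip": 1.0, "linear": [-0.02, 0.0, -0.16], "twist": 0.004},
{"grip": 1.0, "linear": [-0.02, 0.0, -0.16], "twist": 0.004},
{"grip": 1.0, "linear": [-0.02, 0.0, -0.16], "twist": 0.004}
--
{"grip": 1.0, "linear": [-0.02, 0.0, -0.16], "twist": 0.004},
{"grip": 1.0, "linear": [-0.02, 0.0, -0.16], "twist": 0.004},
{"grip": 1.0, "linear": [-0.02, 0.0, -0.16], "twist": 0.004},
{"grip": 1.0, "linear": [-0.02, 0.0, -0.16], "twist": 0.004},
{"grip": 1.0, "linear": [-0.01, 0.0, -0.16], "twist": 0.004}
--
{"grip": 1.0, "linear": [-0.01, 0.0, -0.16], "twist": 0.004},
{"grip": 1.0, "linear": [-0.01, -0.01, -0.16], "twist": 0.004},
{"grip": 1.0, "linear": [-0.01, 0.0, -0.16], "twist": 0.004},
{"grip": 1.0, "linear": [-0.01, -0.01, -0.15], "twist": 0.005},
{"grip": 1.0, "linear": [-0.01, 0.0, -0.16], "twist": 0.004}
--
end [ 0.5905 -0.1184  0.1897] 103.03
```

Request:
move_arm:
  increments:
    - {"grip":1,"linear":[-0.01,0,-0.06],"twist":0.004}
    - {"grip":1,"linear":[-0.02,0,-0.12],"twist":0.004}
    - {"grip":1,"linear":[-0.02,0,-0.16],"twist":0.004}
    - {"grip":1,"linear":[-0.02,0,-0.16],"twist":0.004}
    - {"grip":1,"linear":[-0.02,0,-0.16],"twist":0.004}

```text
clock: 5.65
eef_pos: [0.5207, 0.2182, 0.1795]
tool_rot: [0.701, 0.1, -0.121, -0.696]
ft_force: [0.4, -1.0, -4.7]
grip_width: 0.0128
```

Request:
move_arm:
  increments:
    - {"grip":1,"linear":[-0.02,0,-0.16],"twist":0.004}
    - {"grip":1,"linear":[-0.02,0,-0.16],"twist":0.004}
    - {"grip":1,"linear":[-0.02,0,-0.16],"twist":0.004}
    - {"grip":1,"linear":[-0.02,0,-0.16],"twist":0.004}
    - {"grip":1,"linear":[-0.01,0,-0.16],"twist":0.004}

```text
clock: 6.15
eef_pos: [0.5461, 0.0479, 0.1754]
tool_rot: [0.705, 0.08, -0.11, -0.696]
ft_force: [0.2, -0.6, -4.8]
grip_width: 0.0125
```

```bash
python3 plan.py .59 -.118 .19 103 .035 1 2
```

```text
now [0.5461 0.0479 0.1754] 105.42 F [ 0.22 -0.58 -4.75] t 6.15 rows 5
{"grip": 1.0, "linear": [0.0, -0.01, -0.17], "twist": 0.004},
{"grip": 1.0, "linear": [0.0, -0.02, -0.17], "twist": 0.004},
{"grip": 1.0, "linear": [0.0, -0.01, -0.17], "twist": 0.004},
{"grip": 1.0, "linear": [0.0, -0.02, -0.17], "twist": 0.005},
{"grip": 1.0, "linear": [0.01, -0.01, -0.18], "twist": 0.004}
--
end [ 0.591  -0.1182  0.1894] 103.01
```

Request:
move_arm:
  increments:
    - {"grip":1,"linear":[0,-0.01,-0.17],"twist":0.004}
    - {"grip":1,"linear":[0,-0.02,-0.17],"twist":0.004}
    - {"grip":1,"linear":[0,-0.01,-0.15],"twist":0.004}
    - {"grip":1,"linear":[0,-0.02,-0.12],"twist":0.005}
    - {"grip":1,"linear":[0.01,-0.01,-0.06],"twist":0.004}

```text
clock: 6.65
eef_pos: [0.5771, -0.0938, 0.1848]
tool_rot: [0.707, 0.057, -0.096, -0.698]
ft_force: [0.6, 1.5, -4.4]
grip_width: 0.0124
```

Request:
move_arm:
  increments:
    - {"grip":1,"linear":[0,0,-0.02],"twist":0}
    - {"grip":1,"linear":[0,0,0],"twist":0}
    - {"grip":1,"linear":[0,0,0],"twist":0}
    - {"grip":1,"linear":[0,0,0],"twist":0}
    - {"grip":1,"linear":[0,0,0],"twist":0}

```text
clock: 7.15
eef_pos: [0.5761, -0.0964, 0.1825]
tool_rot: [0.706, 0.056, -0.097, -0.699]
ft_force: [-1.0, -0.3, -3.3]
grip_width: 0.0127
```

```bash
python3 - <<'E'
from h import *
o=bot.get_obs();print(R.from_quat(o["tool_rot"]).as_matrix().round(4),o["eef_pos"],o["joint_pos"])
for n in("top","scene"):
    I=[];
    for k in range(4):
        im,d,p=cam(n);I.append(im.astype(float))
    im=np.mean(I,0).astype(np.uint8);np.savez(f"{n}3.npz",im=im,d=d)
    u0,v0=(300,130) if n=="top" else (170,160)
    cv2.imwrite(f"pics/{n}3.png",im)
    a=cv2.resize(im[v0:v0+110,u0:u0+100],None,fx=4,fy=5.0*.8,interpolation=cv2.INTER_CUBIC);cv2.imwrite(f"pics/{n}3c.png",a)
cv2.imwrite("pics/c3.png",np.hstack([cv2.imread("pics/top3c.png"),cv2.imread("pics/scene3c.png")]))
E
```

```text
[[ 0.9748 -0.0578 -0.2154]
 [ 0.2148 -0.0164  0.9765]
 [-0.0599 -0.9982 -0.0036]] [ 0.57606062 -0.09638448  0.18246299] [-0.15277901  0.47537243  0.2160295   1.36609116 -0.02502335 -0.369132  ]
```

View pics/c3.png

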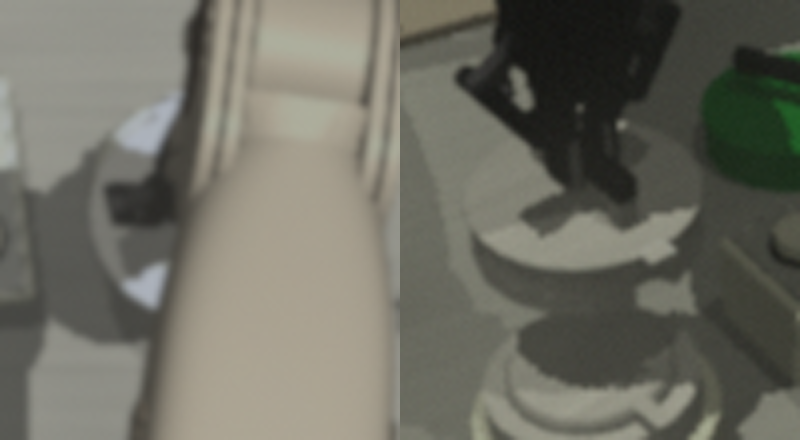

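The scene crop shows the tin held, with its tab at about (660,248), over the warmer, whose rib is near (655,405). The arm hides the tin in the top view. The tool has picked up about 3.4° of pitch, so I'll find out which moves caused it.

```bash
python3 - <<'E'
from h import *
L=[("start",(.111,-.487),[-.0794,.7033,-.702,.0792]),(".6",(.188,-.316),[-.305,.64,-.636,.305]),("1.1",(.26,-.137),[-.499,.502,-.498,.501]),("1.6",(.337,.035),[-.635,.31,-.307,.638]),("2.1",(.408,.21),[-.701,.083,-.081,.704]),("2.6",(.475,.386),[-.69,-.152,.157,.69]),("3.15 down",(.496,.356),[-.696,-.12,.128,.697]),("3.65 down",(.5,.355),[-.696,-.119,.126,.697]),("4.15grip",(.5,.357),[-.695,-.12,.127,.697]),("4.65 up",(.496,.353),[.698,.114,-.132,-.694]),("5.15up",(.498,.353),[.697,.116,-.13,-.695]),("5.65",(.521,.218),[.701,.1,-.121,-.696]),("6.15",(.546,.048),[.705,.08,-.11,-.696]),("6.65",(.577,-.094),[.707,.057,-.096,-.698]),("7.15",(.576,-.096),[.706,.056,-.097,-.699])]
for n,xy,q in L:
    y=R.from_quat(q).as_matrix()[:,1]; e=np.array(xy)/np.hypot(*xy); print(n,"r %.3f"%np.hypot(*xy),"radial %.4f tang %.4f"%(y[:2]@e,-y[0]*e[1]+y[1]*e[0]))
# tin underside/rim circle & tilt in scene depth
D=np.load("scene3.npz");p=bot.camera_params("scene");P=pts(D["d"],p);X,Y,Z=P[...,0],P[...,1],P[...,2]
o=bot.get_obs()["eef_pos"];print(o)
m=(np.hypot(X-o[0],Y-o[1])<.085)&(Z>.14)&(Z<.19)&(D["im"].max(2)>70);m=cv2.erode(m.astype(np.uint8),np.ones((3,3)))>0
q=P[m];c=np.linalg.lstsq(np.c_[q[:,:2]-o[:2],np.ones(len(q))],q[:,2],rcond=None)[0];print("lid plane",len(q),c,np.percentile(q[:,2],[5,50,95]))
E
```

```text
start r 0.499 radial -0.0019 tang -0.0001
.6 r 0.368 radial -0.0056 tang 0.0005
1.1 r 0.294 radial -0.0046 tang 0.0044
1.6 r 0.339 radial -0.0014 tang 0.0058
2.1 r 0.459 radial 0.0000 tang 0.0051
2.6 r 0.612 radial -0.0063 tang 0.0032
3.15 down r 0.611 radial -0.0096 tang 0.0062
3.65 down r 0.613 radial -0.0083 tang 0.0055
4.15grip r 0.614 radial -0.0077 tang 0.0068
4.65 up r 0.609 radial -0.0254 tang 0.0058
5.15up r 0.610 radial -0.0191 tang 0.0059
5.65 r 0.565 radial -0.0305 tang 0.0002
6.15 r 0.548 radial -0.0418 tang -0.0147
6.65 r 0.585 radial -0.0498 tang -0.0270
7.15 r 0.584 radial -0.0531 tang -0.0252
[ 0.57635053 -0.097489    0.1826725 ]
lid plane 1203 [-0.10655479  0.05813377  0.17403795] [0.15181929 0.17287311 0.1770776 ]
```

```bash
cat > meas.py <<'E'
from h import *
from scipy.optimize import least_squares
def avg(n,k=6):
    I=[];Dp=[]
    for _ in range(k):
        im,d,p=cam(n);I.append(im.astype(float));Dp.append(d)
    return np.mean(I,0).astype(np.uint8),np.median(Dp,0).astype(np.float64),p
def circfit(q,r,c0):
    s=least_squares(lambda v:np.hypot(q[:,0]-v[0],q[:,1]-v[1])-r,c0,loss="soft_l1",f_scale=.001);return s.x,np.sqrt(np.median(s.fun**2))
def edge(m): 
    c,_=cv2.findContours(m.astype(np.uint8),0,cv2.CHAIN_APPROX_NONE);return max(c,key=cv2.contourArea).reshape(-1,2)
def warmer(d,p,c0=(.603,-.116)):
    P=pts(d,p);X,Y,Z=P[...,0],P[...,1],P[...,2];r=np.hypot(X-c0[0],Y-c0[1])
    m=(r<.085)&(Z>.0655)&(Z<.09);q=ray(edge(m),p,.07)[:,:2]
    rr=np.hypot(*(q-c0).T);a=np.arctan2(*(q-c0).T[::-1]);k=(np.abs(a-.22)>.3)
    s=least_squares(lambda v:np.hypot(q[k,0]-v[0],q[k,1]-v[1])-v[2],[*c0,.049],loss="soft_l1",f_scale=.001).x
    c=s[:2];rr=np.hypot(X-c[0],Y-c[1]);ri=m&(rr>.054)&(rr<.072);g=P[ri][:,:2]-c
    sh=(rr>.054)&(rr<.062)&(Z>.052)&(Z<.0655)
    print("boss",c.round(4),"r",s[2].round(4),"top z",np.median(Z[rr<.04]).round(4),"shoulder z",np.median(Z[sh]).round(4),"rib n",ri.sum(),"ang",np.rad2deg(np.arctan2(g[:,1].mean(),g[:,0].mean())).round(2))
    return c
E
python3 - <<'E'
from meas import *
im,d,p=avg("scene");np.savez("scene4.npz",im=im,d=d);warmer(d,p)
for n in("scene","top"):
    D=np.load(n+"1.npz");print(n);warmer(D["d"].astype(float),bot.camera_params(n))
o=bot.get_obs()["eef_pos"];P=pts(d,p);X,Y,Z=P[...,0],P[...,1],P[...,2]
m=(np.hypot(X-o[0],Y-o[1])<.09)&(Z>.155)&(Z<.183)&(im.max(2)>45)
m=cv2.morphologyEx(m.astype(np.uint8),cv2.MORPH_OPEN,np.ones((3,3)))
q=P[m>0];A=np.c_[q[:,:2]-o[:2],np.ones(len(q))]
s=least_squares(lambda v:A@v-q[:,2],[0,0,.17],loss="soft_l1",f_scale=.002).x;print(o,"plane",s,len(q))
E=edge(m);e=P[E[:,1],E[:,0]];a=np.rad2deg(np.arctan2(e[:,1]-o[1],e[:,0]-o[0]));r=np.hypot(e[:,0]-o[0],e[:,1]-o[1])
for b in range(-180,180,20):
    k=(a>=b)&(a<b+20)
    if k.any():print(b,k.sum(),r[k].mean().round(4),r[k].max().round(4),e[k,2].mean().round(4))
E
```

```text
boss [ 0.6042 -0.1195] r 0.0484 top z 0.3967 shoulder z 0.0591 rib n 34 ang 15.39
scene
boss [ 0.6034 -0.1192] r 0.0486 top z 0.0692 shoulder z 0.0591 rib n 38 ang 14.93
top
boss [ 0.5995 -0.1159] r 0.0476 top z 0.0697 shoulder z 0.0597 rib n 50 ang 20.39
[ 0.57628464 -0.09760963  0.182585  ] plane [-0.06070503 -0.00933131  0.17391037] 1632
-180 5 0.0629 0.0685 0.1776
-160 16 0.0494 0.0696 0.1778
-140 9 0.0572 0.0694 0.1765
-120 11 0.0524 0.0695 0.172
-100 13 0.0586 0.069 0.1667
-80 8 0.0591 0.0672 0.1589
-60 10 0.0645 0.0662 0.1568
-40 10 0.0631 0.0643 0.1563
-20 10 0.059 0.063 0.1587
0 21 0.0539 0.0731 0.1699
20 6 0.0397 0.0613 0.1648
40 14 0.0517 0.0646 0.1665
60 10 0.0526 0.0643 0.1708
80 8 0.0502 0.0642 0.1731
100 10 0.0452 0.065 0.1741
120 18 0.0558 0.0667 0.175
140 1 0.0644 0.0644 0.1759
160 1 0.0028 0.0028 0.1745
```

```bash
python3 plan.py .6065 -.1172 .140 104 .042 1 3|head -7
```

```text
now [ 0.5763 -0.0976  0.1826] 102.34 F [ 0.18  0.88 -4.45] t 7.85 rows 5
{"grip": 1.0, "linear": [0.025, 0.043, -0.026], "twist": -0.003},
{"grip": 1.0, "linear": [0.025, 0.042, -0.026], "twist": -0.003},
{"grip": 1.0, "linear": [0.025, 0.043, -0.026], "twist": -0.003},
{"grip": 1.0, "linear": [0.025, 0.042, -0.026], "twist": -0.003},
{"grip": 1.0, "linear": [0.025, 0.043, -0.025], "twist": -0.002}
--
```

Request:
move_arm:
  increments:
    - {"grip":1,"linear":[0.03,0.04,-0.03],"twist":-0.003}
    - {"grip":1,"linear":[0.03,0.04,-0.03],"twist":-0.003}
    - {"grip":1,"linear":[0.025,0.04,-0.026],"twist":-0.003}
    - {"grip":1,"linear":[0.025,0.04,-0.026],"twist":-0.003}
    - {"grip":1,"linear":[0.01,0.02,-0.01],"twist":-0.003}

```text
clock: 8.35
eef_pos: [0.6057, -0.1187, 0.1417]
tool_rot: [0.705, 0.067, -0.108, -0.698]
ft_force: [0.2, 0.6, -4.5]
grip_width: 0.0129
```

```bash
cat >> meas.py <<'E'
def tin(im,d,p,o,M,off=-.0095):
    # lid plane from depth, rim circle (r 67.5) on that plane
    P=pts(d,p);X,Y,Z=P[...,0],P[...,1],P[...,2];zl=o[2]+off
    m=(np.hypot(X-o[0],Y-o[1])<.09)&(Z>zl-.018)&(Z<zl+.009)&(im.max(2)>45)
    m=cv2.morphologyEx(m.astype(np.uint8),cv2.MORPH_OPEN,np.ones((3,3)));q=P[m>0];A=np.c_[q[:,:2]-o[:2],np.ones(len(q))]
    s=least_squares(lambda v:A@v-q[:,2],[0,0,zl],loss="soft_l1",f_scale=.002).x
    m2=m*((np.abs(s[0]*(X-o[0])+s[1]*(Y-o[1])+s[2]-Z)<.004));E=edge(m2);e=P[E[:,1],E[:,0]][:,:2]
    r=np.hypot(*(e-o[:2]).T);a=np.arctan2(e[:,1]-o[1],e[:,0]-o[0])-np.arctan2(M[1,0],M[0,0])
    a=(a+np.pi)%(2*np.pi)-np.pi;k=(r>.058)&(r<.073)&(np.abs(a)>.25)
    f=least_squares(lambda v:np.hypot(e[k,0]-v[0],e[k,1]-v[1])-v[2],[*o[:2],.067],loss="soft_l1",f_scale=.001).x
    t=(r>.0705)&(np.abs(a)<.4)
    al=np.rad2deg(a[k]);print("arc",np.histogram(al,np.arange(-180,181,60))[0])
    g=e[t]-f[:2]
    print("tcp",o.round(4),"tin",f.round(4),"off",(f[:2]-o[:2]).round(4),"plane",s.round(4),"tab",t.sum(),np.rad2deg(np.arctan2(g[:,1].mean(),g[:,0].mean())).round(2) if t.any() else "", "tool x yaw",np.rad2deg(np.arctan2(M[1,0],M[0,0])).round(2))
    return f
E
python3 - <<'E'
from meas import *
im,d,p=avg("scene");np.savez("scene5.npz",im=im,d=d)
o=bot.get_obs();M=R.from_quat(o["tool_rot"]).as_matrix();print(M[:,1],o["ft_force"],o["clock"])
tin(im,d,p,o["eef_pos"],M)
cv2.imwrite("pics/s5.png",cv2.resize(im[170:270,160:290],None,fx=6,fy=6,interpolation=cv2.INTER_CUBIC))
S=np.load("scene4.npz");tin(S["im"],S["d"],p,np.array([.5763,-.0976,.1826]),M)
E
```

```text
[-0.05431863 -0.01723633 -0.99837488] [ 0.08693762 -0.90837374 -3.54576   ] 8.65
arc [22 25 24 16 20  4]
tcp [ 0.6056 -0.1179  0.1442] tin [ 0.6046 -0.1208  0.0659] off [-0.001  -0.0029] plane [-0.0639  0.0054  0.1331] tab 8 14.47 tool x yaw 14.18
arc [23 22 24 14 19  5]
tcp [ 0.5763 -0.0976  0.1826] tin [ 0.5751 -0.1     0.0656] off [-0.0012 -0.0024] plane [-0.0606 -0.0094  0.1739] tab 9 12.66 tool x yaw 14.18
```

View pics/s5.png

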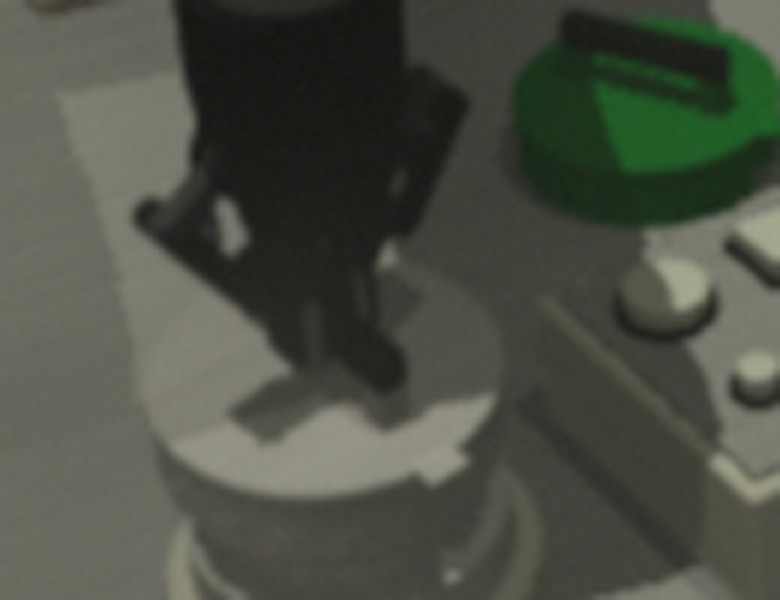

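The crop shows the tab at (440,462), in line with the tool's x axis, and the tin level over the warmer. The tin is within about 2 mm of the axis and its yaw is 14.2°, against about 14.7° for the rib. I'll lower it gently.

Request:
move_arm:
  increments:
    - {"grip":1,"linear":[0.005,0.03,0.006],"twist":-0.004}
    - {"grip":1,"linear":[0,0.03,0.003],"twist":0}
    - {"grip":1,"linear":[0,0.025,0],"twist":0}
    - {"grip":1,"linear":[0,0.02,0],"twist":0}
    - {"grip":1,"linear":[0,0.005,0],"twist":0}

```text
clock: 9.15
eef_pos: [0.6051, -0.1156, 0.122]
tool_rot: [0.705, 0.072, -0.11, -0.697]
ft_force: [-0.9, -0.1, -4.2]
grip_width: 0.013
```

```bash
python3 plan.py .6061 -.1164 .112 104.5 .042 1 3|head -7
```

```text
now [ 0.6051 -0.1156  0.122 ] 104.74 F [-0.95 -0.12 -4.22] t 9.15 rows 5
{"grip": 1.0, "linear": [0.001, 0.01, -0.001], "twist": 0.0},
{"grip": 1.0, "linear": [0.001, 0.01, -0.001], "twist": 0.001},
{"grip": 1.0, "linear": [0.001, 0.01, -0.001], "twist": 0.0},
{"grip": 1.0, "linear": [0.0, 0.01, -0.001], "twist": 0.001},
{"grip": 1.0, "linear": [0.001, 0.01, -0.001], "twist": 0.0}
--
```

Request:
move_arm:
  increments:
    - {"grip":1,"linear":[0.002,0.013,-0.002],"twist":0}
    - {"grip":1,"linear":[0.002,0.013,-0.001],"twist":0}
    - {"grip":1,"linear":[0.001,0.013,-0.001],"twist":0}
    - {"grip":1,"linear":[0,0.01,0],"twist":0}
    - {"grip":1,"linear":[0,0,0],"twist":0}

```text
clock: 9.65
eef_pos: [0.6058, -0.1164, 0.1111]
tool_rot: [0.705, 0.071, -0.11, -0.697]
ft_force: [-1.8, 1.2, -3.9]
grip_width: 0.0125
```

There is still no contact force with the low rim below the boss top, so the tin is on. I'll go on down.

Request:
move_arm:
  increments:
    - {"grip":1,"linear":[0,0.01,0],"twist":0}
    - {"grip":1,"linear":[0,0.01,0],"twist":0}
    - {"grip":1,"linear":[0,0.01,0],"twist":0}
    - {"grip":1,"linear":[0,0.01,0],"twist":0}
    - {"grip":1,"linear":[0,0,0],"twist":0}

```text
clock: 10.15
eef_pos: [0.6059, -0.1168, 0.1079]
tool_rot: [0.705, 0.073, -0.108, -0.697]
ft_force: [-0.4, 0.7, -5.0]
grip_width: 0.0131
```

Request:
move_arm:
  increments:
    - {"grip":1,"linear":[0,0.015,0],"twist":0}
    - {"grip":1,"linear":[0,0.015,0],"twist":0}
    - {"grip":1,"linear":[0,0.015,0],"twist":0}
    - {"grip":1,"linear":[0,0.015,0],"twist":0}
    - {"grip":1,"linear":[0,0.01,0],"twist":0}

```text
clock: 10.65
eef_pos: [0.6053, -0.1173, 0.1066]
tool_rot: [0.706, 0.076, -0.105, -0.696]
ft_force: [-3.0, 0.6, 4.0]
grip_width: 0.0128
```

Request:
move_arm:
  increments:
    - {"grip":1,"linear":[0,0.02,0],"twist":0}
    - {"grip":1,"linear":[0,0.02,0],"twist":0}
    - {"grip":1,"linear":[0,0.02,0],"twist":0}
    - {"grip":1,"linear":[0,0.02,0],"twist":0}
    - {"grip":1,"linear":[0,0.02,0],"twist":0}

```text
clock: 11.15
eef_pos: [0.6045, -0.1177, 0.1056]
tool_rot: [0.707, 0.08, -0.1, -0.696]
ft_force: [-8.2, 0.9, 15.1]
grip_width: 0.013
```

```bash
python3 - <<'E'
from meas import *
im,d,p=avg("scene",4)
o=bot.get_obs();M=R.from_quat(o["tool_rot"]).as_matrix();print(M[:,1],o["ft_force"],o["clock"])
tin(im,d,p,o["eef_pos"],M)
E
```

```text
[-0.02662508 -0.01877176 -0.99946922] [-8.15546731  1.41228886 16.24996562] 11.35
arc [21 23 24 16 19  4]
tcp [ 0.6045 -0.1177  0.1056] tin [ 0.6044 -0.1199  0.066 ] off [-0.0001 -0.0022] plane [-0.0254  0.0196  0.096 ] tab 10 14.35 tool x yaw 14.61
```

The tin is centred within 1 mm of the boss in the same view and the lid is at 96 mm, which is seated height. The tilt has fallen to 0.03. One more light push, then release.

Request:
move_arm:
  increments:
    - {"grip":1,"linear":[0,0.02,0],"twist":0}
    - {"grip":1,"linear":[0,0.02,0],"twist":0}
    - {"grip":1,"linear":[0,0.02,0],"twist":0}
    - {"grip":1,"linear":[0,0.015,0],"twist":0}
    - {"grip":1,"linear":[0,0.005,0],"twist":0}

```text
clock: 11.85
eef_pos: [0.6044, -0.1173, 0.1058]
tool_rot: [0.707, 0.084, -0.096, -0.696]
ft_force: [-0.9, 1.0, -1.2]
grip_width: 0.0127
```

Request:
move_arm:
  increments:
    - {"grip":1,"linear":[0,0,0],"twist":0}
    - {"grip":0.6,"linear":[0,0,0],"twist":0}
    - {"grip":0.4,"linear":[0,0,0],"twist":0}
    - {"grip":0.3,"linear":[0,0,0],"twist":0}
    - {"grip":0.2,"linear":[0,0,0],"twist":0}

```text
clock: 12.35
eef_pos: [0.6061, -0.1181, 0.1057]
tool_rot: [0.708, 0.085, -0.095, -0.695]
ft_force: [-0.1, 0.2, 0.3]
grip_width: 0.0681
```

Request:
move_arm:
  increments:
    - {"grip":0.2,"linear":[0,-0.02,0],"twist":0}
    - {"grip":0.2,"linear":[0,-0.05,0],"twist":0}
    - {"grip":0.2,"linear":[0,-0.1,0],"twist":0}
    - {"grip":0.2,"linear":[0,-0.15,0],"twist":0}
    - {"grip":0.2,"linear":[0,-0.15,0],"twist":0}

```text
clock: 12.85
eef_pos: [0.6043, -0.1159, 0.1989]
tool_rot: [0.707, 0.081, -0.098, -0.696]
ft_force: [0.6, -0.8, 0.0]
grip_width: 0.0685
```

```bash
python3 plan.py .62 -.02 .2 97 .03 1 2
```

```text
now [ 0.6043 -0.1159  0.1989] 104.6 F [ 0.63 -0.83  0.02] t 12.85 rows 5
{"grip": 1.0, "linear": [0.04, 0.0, 0.09], "twist": 0.013},
{"grip": 1.0, "linear": [0.04, 0.0, 0.09], "twist": 0.013},
{"grip": 1.0, "linear": [0.03, 0.0, 0.09], "twist": 0.013},
{"grip": 1.0, "linear": [0.03, 0.0, 0.09], "twist": 0.014},
{"grip": 1.0, "linear": [0.03, -0.01, 0.09], "twist": 0.013}
--
end [ 0.6195 -0.0209  0.2009] 97.04
```

```bash
python3 plan.py .43 .06 .2 96.3 .042 1 2
```

```text
now [ 0.6043 -0.1159  0.1989] 104.6 F [ 0.63 -0.83  0.02] t 12.85 rows 10
{"grip": 1.0, "linear": [-0.06, 0.0, 0.11], "twist": 0.007},
{"grip": 1.0, "linear": [-0.06, 0.0, 0.11], "twist": 0.007},
{"grip": 1.0, "linear": [-0.07, 0.0, 0.1], "twist": 0.007},
{"grip": 1.0, "linear": [-0.07, 0.0, 0.1], "twist": 0.007},
{"grip": 1.0, "linear": [-0.07, 0.0, 0.1], "twist": 0.007}
--
{"grip": 1.0, "linear": [-0.07, 0.0, 0.1], "twist": 0.007},
{"grip": 1.0, "linear": [-0.07, 0.0, 0.1], "twist": 0.008},
{"grip": 1.0, "linear": [-0.07, 0.0, 0.1], "twist": 0.007},
{"grip": 1.0, "linear": [-0.07, 0.0, 0.1], "twist": 0.008},
{"grip": 1.0, "linear": [-0.08, -0.01, 0.11], "twist": 0.007}
--
end [0.4297 0.0603 0.2009] 96.35
```

Request:
move_arm:
  increments:
    - {"grip":0.2,"linear":[-0.05,0,0.09],"twist":0.007}
    - {"grip":1,"linear":[-0.06,0,0.11],"twist":0.007}
    - {"grip":1,"linear":[-0.07,0,0.1],"twist":0.007}
    - {"grip":1,"linear":[-0.07,0,0.1],"twist":0.007}
    - {"grip":1,"linear":[-0.07,0,0.1],"twist":0.007}

```text
clock: 13.35
eef_pos: [0.5243, -0.0331, 0.2096]
tool_rot: [0.712, 0.062, -0.064, -0.697]
ft_force: [0.4, 0.2, 0.8]
grip_width: 0.01
```

Request:
move_arm:
  increments:
    - {"grip":1,"linear":[-0.07,0,0.1],"twist":0.007}
    - {"grip":1,"linear":[-0.07,0,0.1],"twist":0.008}
    - {"grip":1,"linear":[-0.07,0,0.1],"twist":0.007}
    - {"grip":1,"linear":[-0.05,0,0.06],"twist":0.005}
    - {"grip":1,"linear":[0,0,0],"twist":0}

```text
clock: 13.85
eef_pos: [0.4584, 0.0338, 0.214]
tool_rot: [0.713, 0.045, -0.042, -0.698]
ft_force: [0.3, -0.3, 0.4]
grip_width: -0.0003
```

```bash
python3 - <<'E'
from meas import *
o=bot.get_obs();M=R.from_quat(o["tool_rot"]).as_matrix();print(o["eef_pos"],M[:,1],o["ft_force"],o["clock"],o["grip_width"])
ang=np.deg2rad(14.5);F=np.array([[np.cos(ang)],[np.sin(ang)],[0]])
V=[]
for n in("scene","top"):
    im,d,p=avg(n,4);print(n);tin(im,d,p,np.array([.603,-.118,.105]),F)
    u0,v0=(225,130) if n=="top" else (180,160)
    V.append(cv2.resize(im[v0:v0+135,u0:u0+160],None,fx=2.5*1.0,fy=2.5,interpolation=cv2.INTER_CUBIC))
    # keys: circle/rect contours
    np.savez(n+"6.npz",im=im,d=d)
cv2.imwrite("pics/c6.png",np.hstack(V))
E
```

```text
[0.45835479 0.03380711 0.21398455] [ 0.00631488 -0.02066725 -0.99976647] [ 0.28945697 -0.25032761  0.38015747] 13.85 -0.00025537767068987445
scene
arc [22 23 24 16 20 20]
tcp [ 0.603 -0.118  0.105] tin [ 0.604  -0.1198  0.0661] off [ 0.001  -0.0018] plane [-0.0193  0.022   0.0956] tab 10 14.73 tool x yaw 14.5
top
arc [23 23 18 18 23 24]
tcp [ 0.603 -0.118  0.105] tin [ 0.6038 -0.1182  0.0665] off [ 0.0008 -0.0002] plane [ 0.0002 -0.0007  0.0956] tab 8 14.44 tool x yaw 14.5
```

View pics/c6.png

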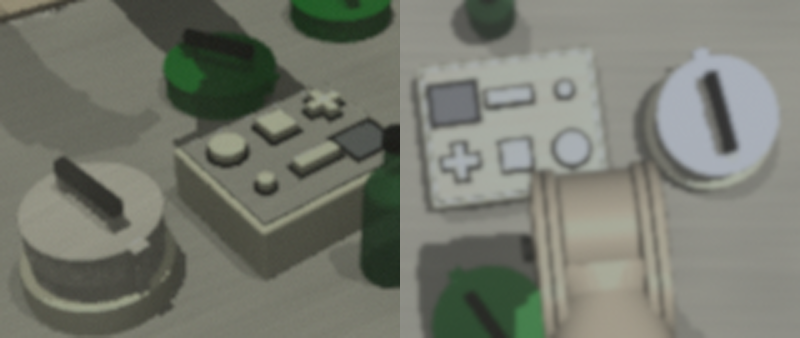

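Both views show the tin seated: lid at 95.6 mm, level in the top view, tab at 14.5°. Next I'll refine the key positions from the averaged depth and press the bar key.

```bash
python3 - <<'E'
from meas import *
K=dict(bar=(.631,.1066),square=(.5665,.1005),small=(.637,.0473),large=(.573,.0394),cross=(.559,.162))
for n in("scene","top"):
    D=np.load(n+"6.npz");p=bot.camera_params(n);P=pts(D["d"],p)
    for k,c in K.items():
        m=(np.hypot(P[...,0]-c[0],P[...,1]-c[1])<.034)&(P[...,2]>.0775)&(P[...,2]<.095);q=P[m]
        if len(q)>5:
            h=cv2.minAreaRect(q[:,:2].astype(np.float32));print(n,k,len(q),q.mean(0).round(4),np.array(h[0]).round(4))
E
python3 plan.py .631 .107 .11 96.3 .042 1 2
```

```text
scene bar 113 [0.6309 0.1083 0.0834] [0.6285 0.1101]
scene square 125 [0.5664 0.1015 0.0835] [0.5642 0.1027]
scene small 42 [0.6375 0.0485 0.083 ] [0.6363 0.0495]
scene large 139 [0.5738 0.0399 0.0836] [0.5718 0.0411]
scene cross 103 [0.5584 0.1637 0.0832] [0.5569 0.1644]
top bar 108 [0.6281 0.1115 0.0833] [0.6286 0.1115]
top square 134 [0.5629 0.1032 0.0834] [0.5631 0.1031]
top small 36 [0.6353 0.0496 0.0829] [0.6349 0.0497]
top large 146 [0.5702 0.0418 0.0835] [0.57   0.0418]
top cross 105 [0.5555 0.1647 0.0835] [0.5555 0.1645]
now [0.4598 0.0323 0.2126] 96.89 F [0.7  0.08 0.06] t 14.25 rows 10
{"grip": 1.0, "linear": [0.09, 0.05, 0.03], "twist": 0.001},
{"grip": 1.0, "linear": [0.09, 0.05, 0.03], "twist": 0.0},
{"grip": 1.0, "linear": [0.09, 0.05, 0.03], "twist": 0.001},
{"grip": 1.0, "linear": [0.09, 0.05, 0.03], "twist": 0.0},
{"grip": 1.0, "linear": [0.09, 0.05, 0.03], "twist": 0.001}
--
{"grip": 1.0, "linear": [0.09, 0.05, 0.02], "twist": 0.0},
{"grip": 1.0, "linear": [0.09, 0.05, 0.03], "twist": 0.001},
{"grip": 1.0, "linear": [0.09, 0.05, 0.02], "twist": 0.0},
{"grip": 1.0, "linear": [0.09, 0.06, 0.03], "twist": 0.001},
{"grip": 1.0, "linear": [0.08, 0.05, 0.02], "twist": 0.0}
--
end [0.6303 0.1064 0.1106] 96.32
```

Request:
move_arm:
  increments:
    - {"grip":1,"linear":[0.09,0.04,0.03],"twist":0.001}
    - {"grip":1,"linear":[0.09,0.05,0.03],"twist":0}
    - {"grip":1,"linear":[0.09,0.05,0.03],"twist":0.001}
    - {"grip":1,"linear":[0.09,0.05,0.03],"twist":0}
    - {"grip":1,"linear":[0.09,0.05,0.03],"twist":0.001}

```text
clock: 14.75
eef_pos: [0.5495, 0.0698, 0.1637]
tool_rot: [0.714, 0.04, -0.037, -0.698]
ft_force: [0.5, -0.5, -0.4]
grip_width: -0.0
```

Request:
move_arm:
  increments:
    - {"grip":1,"linear":[0.09,0.05,0.03],"twist":0}
    - {"grip":1,"linear":[0.09,0.05,0.03],"twist":0.001}
    - {"grip":1,"linear":[0.07,0.04,0.03],"twist":0}
    - {"grip":1,"linear":[0.03,0.02,0.02],"twist":0}
    - {"grip":1,"linear":[0,0,0],"twist":0}

```text
clock: 15.25
eef_pos: [0.6067, 0.0968, 0.1251]
tool_rot: [0.714, 0.037, -0.037, -0.698]
ft_force: [-1.2, -0.7, -0.1]
grip_width: 0.0001
```

```bash
python3 plan.py .6295 .110 .090 96.3 .042 1 3
```

```text
now [0.6067 0.0968 0.1251] 96.0 F [-1.21 -0.66 -0.06] t 15.25 rows 5
{"grip": 1.0, "linear": [0.024, 0.035, 0.011], "twist": -0.001},
{"grip": 1.0, "linear": [0.024, 0.035, 0.011], "twist": -0.0},
{"grip": 1.0, "linear": [0.024, 0.035, 0.011], "twist": -0.001},
{"grip": 1.0, "linear": [0.024, 0.035, 0.01], "twist": -0.0},
{"grip": 1.0, "linear": [0.025, 0.036, 0.011], "twist": -0.001}
--
end [0.6296 0.1101 0.0899] 96.34
```

Request:
move_arm:
  increments:
    - {"grip":1,"linear":[0.035,0.025,0.015],"twist":0}
    - {"grip":1,"linear":[0.035,0.03,0.015],"twist":0}
    - {"grip":1,"linear":[0.03,0.03,0.012],"twist":0}
    - {"grip":1,"linear":[0.015,0.025,0.008],"twist":0}
    - {"grip":1,"linear":[0.003,0.005,0],"twist":0}

```text
clock: 15.75
eef_pos: [0.6302, 0.1086, 0.1013]
tool_rot: [0.714, 0.037, -0.036, -0.698]
ft_force: [-0.8, 0.3, -0.4]
grip_width: 0.0
```

```bash
python3 plan.py .6295 .110 .074 96.3 .042 1 3
```

```text
now [0.6302 0.1086 0.1013] 95.94 F [-0.84  0.31 -0.43] t 15.75 rows 5
{"grip": 1.0, "linear": [-0.001, 0.027, 0.002], "twist": -0.001},
{"grip": 1.0, "linear": [0.0, 0.027, 0.001], "twist": -0.001},
{"grip": 1.0, "linear": [-0.001, 0.027, 0.002], "twist": -0.0},
{"grip": 1.0, "linear": [0.0, 0.028, 0.001], "twist": -0.001},
{"grip": 1.0, "linear": [-0.001, 0.027, 0.002], "twist": -0.0}
--
end [0.6295 0.1101 0.0741] 96.28
```

Request:
move_arm:
  increments:
    - {"grip":1,"linear":[0,0.03,0.002],"twist":0}
    - {"grip":1,"linear":[0,0.03,0.002],"twist":0}
    - {"grip":1,"linear":[0,0.03,0],"twist":0}
    - {"grip":1,"linear":[0,0.03,0],"twist":0}
    - {"grip":1,"linear":[0,0.03,0],"twist":0}

```text
clock: 16.25
eef_pos: [0.6309, 0.1091, 0.0753]
tool_rot: [0.714, 0.038, -0.035, -0.698]
ft_force: [-16.5, -1.0, 45.4]
grip_width: -0.0
```

The bar key is fully down, with a hard stop at z = 75 mm and 45 N. I'll press more gently on the next ones. Lifting.

Request:
move_arm:
  increments:
    - {"grip":1,"linear":[0,0,0],"twist":0}
    - {"grip":1,"linear":[0,-0.05,0],"twist":0}
    - {"grip":1,"linear":[0,-0.08,0],"twist":0}
    - {"grip":1,"linear":[0,-0.04,0],"twist":0}
    - {"grip":1,"linear":[0,0,0],"twist":0}

```text
clock: 16.75
eef_pos: [0.631, 0.1095, 0.1142]
tool_rot: [0.714, 0.04, -0.033, -0.698]
ft_force: [-0.2, 0.1, -0.4]
grip_width: -0.0002
```

```bash
python3 plan.py .5645 .1025 .1 96.3 .042 1 3
```

```text
now [0.631  0.1095 0.1142] 95.92 F [-0.25  0.06 -0.39] t 16.75 rows 5
{"grip": 1.0, "linear": [-0.067, 0.014, 0.0], "twist": -0.001},
{"grip": 1.0, "linear": [-0.067, 0.014, 0.0], "twist": -0.001},
{"grip": 1.0, "linear": [-0.067, 0.014, 0.0], "twist": -0.0},
{"grip": 1.0, "linear": [-0.067, 0.014, 0.0], "twist": -0.001},
{"grip": 1.0, "linear": [-0.066, 0.015, 0.0], "twist": -0.0}
--
end [0.5645 0.1024 0.1   ] 96.26
```

Request:
move_arm:
  increments:
    - {"grip":1,"linear":[-0.07,0,0],"twist":0}
    - {"grip":1,"linear":[-0.08,0,0],"twist":0}
    - {"grip":1,"linear":[-0.08,0.01,0],"twist":0}
    - {"grip":1,"linear":[-0.06,0.02,0],"twist":0}
    - {"grip":1,"linear":[-0.02,0.01,0],"twist":0}

```text
clock: 17.25
eef_pos: [0.5666, 0.1023, 0.1014]
tool_rot: [0.714, 0.038, -0.035, -0.698]
ft_force: [0.1, -0.5, -0.5]
grip_width: 0.0003
```

```bash
python3 plan.py .5645 .1025 .076 96.3 .042 1 3
```

```text
now [0.5666 0.1023 0.1014] 95.9 F [ 0.06 -0.48 -0.54] t 17.25 rows 5
{"grip": 1.0, "linear": [-0.002, 0.025, 0.0], "twist": -0.001},
{"grip": 1.0, "linear": [-0.002, 0.026, 0.001], "twist": -0.001},
{"grip": 1.0, "linear": [-0.002, 0.025, 0.0], "twist": -0.001},
{"grip": 1.0, "linear": [-0.002, 0.026, 0.001], "twist": -0.0},
{"grip": 1.0, "linear": [-0.002, 0.025, 0.0], "twist": -0.001}
--
end [0.5645 0.1024 0.076 ] 96.36
```

Request:
move_arm:
  increments:
    - {"grip":1,"linear":[-0.003,0.03,0],"twist":0}
    - {"grip":1,"linear":[-0.003,0.03,0],"twist":0}
    - {"grip":1,"linear":[0,0.03,0],"twist":0}
    - {"grip":1,"linear":[0,0.025,0],"twist":0}
    - {"grip":1,"linear":[0,0.025,0],"twist":0}

```text
clock: 17.75
eef_pos: [0.5662, 0.1019, 0.0751]
tool_rot: [0.714, 0.039, -0.034, -0.698]
ft_force: [-18.7, -2.4, 53.5]
grip_width: 0.0001
```

The square key is fully down. Lift, then move to the small round key.

Request:
move_arm:
  increments:
    - {"grip":1,"linear":[0,0,0],"twist":0}
    - {"grip":1,"linear":[0,-0.05,0],"twist":0}
    - {"grip":1,"linear":[0,-0.08,0],"twist":0}
    - {"grip":1,"linear":[0,-0.04,0],"twist":0}
    - {"grip":1,"linear":[0,0,0],"twist":0}

```text
clock: 18.25
eef_pos: [0.5684, 0.1028, 0.1134]
tool_rot: [0.714, 0.04, -0.032, -0.699]
ft_force: [0.3, -0.8, 0.2]
grip_width: -0.0002
```

```bash
python3 plan.py .636 .0493 .1 96.3 .042 1 3
```

```text
now [0.5684 0.1028 0.1134] 95.89 F [ 0.25 -0.75  0.15] t 18.25 rows 5
{"grip": 1.0, "linear": [0.062, 0.013, -0.06], "twist": -0.001},
{"grip": 1.0, "linear": [0.062, 0.014, -0.06], "twist": -0.001},
{"grip": 1.0, "linear": [0.061, 0.013, -0.06], "twist": -0.001},
{"grip": 1.0, "linear": [0.061, 0.014, -0.061], "twist": -0.0},
{"grip": 1.0, "linear": [0.061, 0.013, -0.061], "twist": -0.001}
--
end [0.6359 0.0492 0.1   ] 96.35
```

Request:
move_arm:
  increments:
    - {"grip":1,"linear":[0.07,0,-0.07],"twist":0}
    - {"grip":1,"linear":[0.08,0,-0.075],"twist":0}
    - {"grip":1,"linear":[0.08,0.01,-0.075],"twist":0}
    - {"grip":1,"linear":[0.05,0.02,-0.05],"twist":0}
    - {"grip":1,"linear":[0.015,0.01,-0.015],"twist":0}

```text
clock: 18.75
eef_pos: [0.634, 0.0513, 0.1032]
tool_rot: [0.714, 0.04, -0.035, -0.699]
ft_force: [-0.5, 0.5, -0.0]
grip_width: -0.0005
```

```bash
python3 plan.py .636 .0493 .076 96.3 .042 1 3
```

```text
now [0.634  0.0513 0.1032] 96.04 F [-0.49  0.45 -0.02] t 18.75 rows 5
{"grip": 1.0, "linear": [0.002, 0.027, -0.002], "twist": -0.0},
{"grip": 1.0, "linear": [0.002, 0.027, -0.002], "twist": -0.001},
{"grip": 1.0, "linear": [0.002, 0.027, -0.002], "twist": -0.0},
{"grip": 1.0, "linear": [0.001, 0.028, -0.003], "twist": -0.001},
{"grip": 1.0, "linear": [0.002, 0.027, -0.002], "twist": -0.0}
--
end [0.636  0.0493 0.076 ] 96.27
```

Request:
move_arm:
  increments:
    - {"grip":1,"linear":[0.004,0.03,-0.004],"twist":0}
    - {"grip":1,"linear":[0.004,0.03,-0.004],"twist":0}
    - {"grip":1,"linear":[0.002,0.03,-0.002],"twist":0}
    - {"grip":1,"linear":[0,0.03,0],"twist":0}
    - {"grip":1,"linear":[0,0.022,0],"twist":0}

```text
clock: 19.25
eef_pos: [0.6355, 0.0495, 0.0755]
tool_rot: [0.714, 0.04, -0.035, -0.698]
ft_force: [-11.7, -0.9, 35.4]
grip_width: -0.0001
```

The small round key is fully down. Lift, then move to the large round key.

Request:
move_arm:
  increments:
    - {"grip":1,"linear":[0,0,0],"twist":0}
    - {"grip":1,"linear":[0,-0.05,0],"twist":0}
    - {"grip":1,"linear":[0,-0.08,0],"twist":0}
    - {"grip":1,"linear":[0,-0.04,0],"twist":0}
    - {"grip":1,"linear":[0,0,0],"twist":0}

```text
clock: 19.75
eef_pos: [0.6342, 0.0517, 0.114]
tool_rot: [0.714, 0.042, -0.035, -0.698]
ft_force: [-0.1, 0.0, -0.4]
grip_width: -0.0002
```

```bash
python3 plan.py .572 .041 .1 96.3 .042 1 3
```

```text
now [0.6342 0.0517 0.114 ] 96.22 F [-0.13  0.04 -0.38] t 19.75 rows 5
{"grip": 1.0, "linear": [-0.063, 0.014, -0.004], "twist": -0.0},
{"grip": 1.0, "linear": [-0.063, 0.014, -0.004], "twist": -0.0},
{"grip": 1.0, "linear": [-0.063, 0.014, -0.004], "twist": -0.0},
{"grip": 1.0, "linear": [-0.063, 0.014, -0.004], "twist": -0.0},
{"grip": 1.0, "linear": [-0.063, 0.014, -0.004], "twist": -0.001}
--
end [0.5721 0.0409 0.1   ] 96.33
```

Request:
move_arm:
  increments:
    - {"grip":1,"linear":[-0.07,0,-0.004],"twist":0}
    - {"grip":1,"linear":[-0.08,0,-0.005],"twist":0}
    - {"grip":1,"linear":[-0.07,0.01,-0.005],"twist":0}
    - {"grip":1,"linear":[-0.055,0.02,-0.004],"twist":0}
    - {"grip":1,"linear":[-0.02,0.01,0],"twist":0}

```text
clock: 20.25
eef_pos: [0.5729, 0.0423, 0.102]
tool_rot: [0.713, 0.041, -0.037, -0.699]
ft_force: [-0.6, -0.6, 0.3]
grip_width: 0.0
```

```bash
python3 plan.py .572 .041 .076 96.3 .042 1 3
```

```text
now [0.5729 0.0423 0.102 ] 96.31 F [-0.62 -0.55  0.28] t 20.25 rows 5
{"grip": 1.0, "linear": [-0.001, 0.026, -0.001], "twist": 0.0},
{"grip": 1.0, "linear": [-0.001, 0.026, -0.001], "twist": 0.0},
{"grip": 1.0, "linear": [-0.001, 0.026, -0.001], "twist": 0.0},
{"grip": 1.0, "linear": [-0.001, 0.026, -0.002], "twist": 0.0},
{"grip": 1.0, "linear": [-0.001, 0.026, -0.001], "twist": 0.0}
--
end [0.5721 0.041  0.076 ] 96.31
```

Request:
move_arm:
  increments:
    - {"grip":1,"linear":[-0.001,0.03,-0.002],"twist":0}
    - {"grip":1,"linear":[-0.001,0.03,-0.002],"twist":0}
    - {"grip":1,"linear":[0,0.03,0],"twist":0}
    - {"grip":1,"linear":[0,0.028,0],"twist":0}
    - {"grip":1,"linear":[0,0.022,0],"twist":0}

```text
clock: 20.75
eef_pos: [0.5733, 0.0414, 0.0753]
tool_rot: [0.713, 0.042, -0.037, -0.699]
ft_force: [-16.5, -0.6, 47.3]
grip_width: 0.0001
```

Request:
move_arm:
  increments:
    - {"grip":1,"linear":[0,0,0],"twist":0}
    - {"grip":1,"linear":[0,-0.05,0],"twist":0}
    - {"grip":1,"linear":[0,-0.1,0],"twist":0}
    - {"grip":1,"linear":[-0.1,-0.12,0],"twist":0}
    - {"grip":1,"linear":[-0.15,-0.12,0],"twist":0}

```text
clock: 21.25
eef_pos: [0.525, 0.0376, 0.154]
tool_rot: [0.713, 0.042, -0.037, -0.699]
ft_force: [-1.1, -0.8, -0.3]
grip_width: 0.0002
```

Request:
move_arm:
  increments:
    - {"grip":1,"linear":[-0.15,-0.06,0],"twist":0}
    - {"grip":1,"linear":[-0.1,0,0],"twist":0}
    - {"grip":1,"linear":[-0.05,0,0],"twist":0}
    - {"grip":1,"linear":[0,0,0],"twist":0}
    - {"grip":1,"linear":[0,0,0],"twist":0}

```text
clock: 21.75
eef_pos: [0.4652, 0.0313, 0.1699]
tool_rot: [0.713, 0.045, -0.034, -0.699]
ft_force: [0.3, -0.9, 0.1]
grip_width: 0.0001
```

```bash
python3 - <<'E'
from meas import *
o=bot.get_obs();print(o["eef_pos"],o["ft_force"],o["clock"])
ang=np.deg2rad(14.5);F=np.array([[np.cos(ang)],[np.sin(ang)],[0]])
K=dict(bar=(.630,.110),square=(.5645,.1025),small=(.636,.049),large=(.572,.041),cross=(.557,.164))
for n in("scene","top"):
    im,d,p=avg(n,4);print(n);tin(im,d,p,np.array([.603,-.118,.105]),F);P=pts(d,p)
    print({k:np.median(P[np.hypot(P[...,0]-c[0],P[...,1]-c[1])<.006][:,2]).round(4) for k,c in K.items()})
    if n=="scene":S=im
    else:T=im
cv2.imwrite("pics/end.png",np.hstack([cv2.resize(T,(400,300)),cv2.resize(S,(400,300))]))
E
```

```text
[0.46519068 0.03131363 0.16986672] [ 0.32323753 -0.85841365  0.1201825 ] 21.75
scene
arc [22 22 25 16 20 20]
tcp [ 0.603 -0.118  0.105] tin [ 0.6039 -0.1198  0.0661] off [ 0.0009 -0.0018] plane [-0.0178  0.0223  0.0956] tab 10 14.56 tool x yaw 14.5
{'bar': np.float64(0.0846), 'square': np.float64(0.0844), 'small': np.float64(0.0841), 'large': np.float64(0.0845), 'cross': np.float64(0.0851)}
top
arc [25 23 18 19 23 23]
tcp [ 0.603 -0.118  0.105] tin [ 0.6038 -0.1181  0.0665] off [ 0.0008 -0.0001] plane [-0.0001 -0.0022  0.0957] tab 8 14.34 tool x yaw 14.5
{'bar': np.float64(0.0843), 'square': np.float64(0.0834), 'small': np.float64(0.083), 'large': np.float64(0.083), 'cross': np.float64(0.0831)}
```

View pics/end.png

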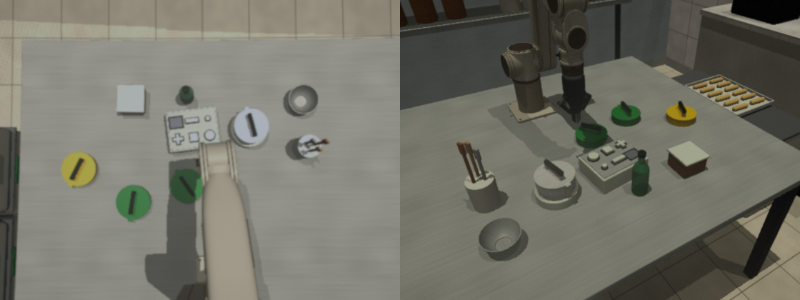

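The last picture shows the tin seated on the warmer at (251,127) in the left half. All the keys are up, the bystanders have not moved, and the gripper is clear at z = 170 mm, so I'll hand the job in.

```bash
python3 -c "
from workcell import bot
print(bot.job_done())"
```

```text
the job is handed in; nothing more can be done
None
```

I stacked the loose tin on the warmer with its notch over the key. I then pressed the bar, square, small round and large round keys in that order, one at a time, and handed the job in at about 22 s on the robot's clock. No verdict was reported.

**Last checks**
- **Tin:** its lid is at 95.6–95.7 mm, against 96 mm expected when seated. Its centre is within about 1 mm of the boss centre as measured in the scene view. The tab points to 14.3–14.6°.
- **Keys:** each press reached the hard stop at about 75 mm, and afterwards all five keys measured up at 83–85 mm. The plus-shaped key was never touched.
- **Bystanders:** the bottle, crock, tub and bowl stand where they were, judged by eye in the last picture.
- **Robot:** the gripper is clear of everything.

**What disagreed**
- **Camera views:** before the tin was placed, the scene and top views differed by up to about 4 mm on the boss centre. Rib angle readings ranged from 12 to 20°; I used about 14.5°.
- **Tilt in the scene view:** it shows the seated tin tilted about 0.03 rad, while the top view shows it level. I took the scene reading as calibration error.
- **Tool tilt:** the tool picked up about 3.4° of pitch while carrying the tin, and contact as the tin was seated took out most of it.
- **Press force:** the presses peaked at 35–54 N at the wrist, harder than needed but under the 120 N limit. They were made with the closed fingertips, which the 40 N limit on the arm and gripper body should not cover.

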